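Fetch the immersion oil from behind the stain bottles

TASK

The immersion oil for the microscope stands at the back of the grey board, shut in by three tall stain bottles. First stand all three stain bottles in the steel side tray, leaving the oil where it is; then stand the oil in the middle of the round black dish, and only after that put each stain bottle back in the middle of the coaster of its own colour. Keep everything you carry upright and leave the green-capped vial where it is.

Things in the scene. Friction and masses are not known exactly. Their poses are not given: they have to be found in the camera images.
- oil: small immersion-oil bottle: amber glass body 30 mm in diameter and 33 mm tall, black cap 20 mm in diameter on top, 46 mm tall in all. Loose, about 50 g. Stands on the grey board, behind (seen from the robot) and half surrounded by the three stain bottles, about 62 mm centre to centre from each. Origin: centre of its underside, z up.
- vial: bystander: clear sample vial with a green cap, 30 mm in diameter, 52 mm tall, loose, on a rear corner of the same grey board, to be left alone. Origin: centre of its underside, z up.
- tray: flat open steel side tray fixed on the bench to the robot's right, 270 mm long (its x) by 110 mm wide (its y), walls 4 mm thick and 14 mm high, floor 4 mm above the bench. Takes the three bottles in one row along its x, for instance at x = -80, 0 and 80 mm. Origin: centre of its underside on the bench, z up.
- dish: round flat black dish fixed on the bench to the robot's left, on the microscope's side: a disc 72 mm in diameter, 6 mm high, no rim, with a flat white spot 42 mm in diameter in the middle of its top. Origin: centre of its underside on the bench, z up; the top lies 6 mm above.
- bottle_red: tall white plastic stain bottle with a red cap and a red band; the body is 46 mm in diameter up to 74 mm, sloping shoulder to 84 mm, then the cylindrical cap, 28 mm in diameter, from 84 to 120 mm above the underside. Loose, about 150 g. Best taken by the cap from above. At the start it stands on the red coaster; neighbouring bottles are about 73 mm apart centre to centre. Origin: centre of its underside, z up.
- coaster_red: flat round red plastic coaster, 66 mm in diameter, 4 mm thick, no rim, fixed on the 12 mm thick grey board: the home of the bottle with the red cap. Origin: centre of its underside (on the board, 12 mm above the bench), z up; its top lies 4 mm above the origin.
- bottle_blue: tall white plastic stain bottle with a blue cap and a blue band; the body is 46 mm in diameter up to 74 mm, sloping shoulder to 84 mm, then the cylindrical cap, 28 mm in diameter, from 84 to 120 mm above the underside. Loose, about 150 g. Best taken by the cap from above. At the start it stands on the blue coaster; neighbouring bottles are about 73 mm apart centre to centre. Origin: centre of its underside, z up.
- coaster_blue: flat round blue plastic coaster, 66 mm in diameter, 4 mm thick, no rim, fixed on the 12 mm thick grey board: the home of the bottle with the blue cap. Origin: centre of its underside (on the board, 12 mm above the bench), z up; its top lies 4 mm above the origin.
- bottle_yellow: tall white plastic stain bottle with a yellow cap and a yellow band; the body is 46 mm in diameter up to 74 mm, sloping shoulder to 84 mm, then the cylindrical cap, 28 mm in diameter, from 84 to 120 mm above the underside. Loose, about 150 g. Best taken by the cap from above. At the start it stands on the yellow coaster; neighbouring bottles are about 73 mm apart centre to centre. Origin: centre of its underside, z up.
- coaster_yellow: flat round yellow plastic coaster, 66 mm in diameter, 4 mm thick, no rim, fixed on the 12 mm thick grey board: the home of the bottle with the yellow cap. Origin: centre of its underside (on the board, 12 mm above the bench), z up; its top lies 4 mm above the origin.

How it is judged:
By the outcome, as a careful person would: the job done as asked, in the order asked, and still so for the second after the job is handed in, with the robot touching nothing.
It also fails if it takes over 134 s, if anything falls off the work surface, if the arm or the gripper's body presses on something with over 40 N, if the wrist force passes 120 N, or if a joint passes its speed limit or range.

ROBOT

A 6-joint arm with a two-finger parallel gripper is mounted at the origin on the work surface. World frame = base frame: x ahead of the robot, y to its left, z up, the work surface at z = 0. Lengths are in m, angles in rad, forces in N, time in s.
With the tool pointing down it reaches from about 0.275 to 0.75 m from the base axis. Payload 10.2 kg.
Tool frame: the origin (TCP) lies at the centre of the arm's flange, where the gripper is bolted on; the fingertips stand 166 mm ahead of it and the grasp point (between the pads) lies 147 mm ahead of it; x points along the fingers, z is the direction in which the jaws open and shut, and the axes are right-handed (so a half turn about x gives the same grasp; the last joint's range is limited). The gripper opens to 88 mm and grips with 3 to 60 N. Pads are 18 mm wide; open, the fingers measure 123 mm over their backs; the gripper's body (75 mm by 187 mm) begins 45 mm behind the grasp point.
Start: joints at [0.948, 0.313, 1.498, -0, 1.331, -0.223], TCP at [0.204, 0.484, 0.405] pointing down, gripper open.
Joint ranges: [-2.94, 2.94], [-0.97, 2.17], [0.19, 2.56], [-1.23, 4.37], [0.02, 3.11], [-2.88, 2.88]. Speed limits (rad/s): [2.39, 2.39, 3.01, 3.14, 3.14, 3.14].

INTERFACE

Orientations are given as [roll, pitch, yaw] about the fixed x, y, z axes, in that order (R = Rz(yaw) Ry(pitch) Rx(roll)).
In Python, from rig import manip gives the robot as it stands.
- The arm moves only by the tool apply_moves, never from a script. Its argument "increments" is a list of rows, each an object of numbers: "dx", "dy", "dz": the shift along the tool's x, y, z in mm; "wx", "wy", "wz": the turn, a rotation vector about the tool's x, y, z in rad. A call has 1 to 10 rows; each row shifts and turns the pose as measured when the row begins, along the tool's axes as they then stand; what a row does not reach is not made up. A row lasts 1/8 s, in which the tool goes at most 62.5 mm and 10.7 degrees, less where a joint would pass 70% of its speed; a pose out of reach is approached as far as the arm can. A call is refused whole if a number of a shift passes 62.5 or a number of a turn 0.188, either way. A call with a gripper value outside its range is refused whole. "claw" is the opening, from 0 (shut) to 1 (fully open), set as the call begins (left out, the last holds). The fingers move at their own pace and stop on an object; "force" is the grip in N (left out, the last holds). Time passes only in rows, so rows that do not move let the fingers close. It gives the time, the measured TCP pose, the force and the opening at its end, in the units of the state.
- manip.observe(): the state, without advancing time (a new reading comes with each control period).
- manip.capture(name): name is "scene" or "side" or "wrist"; returns a dict with "image" (420x560x3 uint8, red, green, blue), "K" (3x3 intrinsics, pixels), "position" and "orientation" of the camera in the world. Camera axes: x right, y down, z forward; pixel columns grow to the right and rows downward; lengths in m; the calibration is good to about 2 mm. A picture is of the moment at which its call begins. There is no depth.
- manip.hand_in(): hands the job in, once; it reports no verdict.
The state is a dict: "clock": time; "joints": joint angles; "joint_velocities": joint speeds; "effort": joint torques, N m; "position": TCP position; "eef_rot": TCP orientation; "wrist_force": force on the tool from outside, world axes, zero at the start; "wrist_torque": the same for the moment, N m; "width": finger opening in m.
Only numpy, scipy, OpenCV 4.12 (cv2) and the standard library are available. Lean on these libraries where they do the work, as an engineer would, in place of code of your own. Each camera call takes 0.05 s, during which the arm holds its last target.

## Working session

There is one attempt and no reset: what is moved stays moved. The work goes in short steps, Python scripts to look and compute and a tool call to move; the robot and the scene stay as the last step left them, time stands still between calls to the robot, and variables do not carry over. Pictures are saved under pics/ and viewed, and the job is handed in when it is done.

Besides the shell and the picture viewer there is one more tool, called in YAML: its name, and indented under it one key for each argument. apply_moves: Moves the arm, as the interface text tells. Its arguments: {"type":"object","properties":{"increments":{"type":"array"},"claw":{"type":"number"},"force":{"type":"number"}},"required":["increments"]}

```bash
ls; mkdir -p pics
python3 - <<'E'
from rig import manip
import cv2
print(manip.observe())
for n in ["scene","side","wrist"]:
    c=manip.capture(n); cv2.imwrite(f"pics/{n}0.png",c["image"][:,:,::-1]); print(n,c["K"],c["position"],c["orientation"])
E
```

```text
pics
{'clock': 0.0, 'joints': array([ 9.47600366e-01,  3.13425282e-01,  1.49845691e+00,  2.88831184e-06,
        1.33099649e+00, -2.23415094e-01]), 'joint_velocities': array([ 4.68439028e-04,  1.79943328e-03, -3.30153421e-06, -3.43242858e-04,
        3.22632629e-04, -9.30392745e-05]), 'effort': array([ 2.00781724e-03, -4.02203357e+01, -2.52289778e+01,  6.96532452e-02,
        3.50390060e-02, -1.00005082e-04]), 'position': array([0.20432896, 0.48355513, 0.40416612]), 'eef_rot': array([ 2.9159966 ,  1.5695103 , -2.19617394]), 'wrist_force': array([ 0.16410092,  0.74273162, -0.49374095]), 'wrist_torque': array([0.01531816, 0.00919625, 0.0334455 ]), 'width': 0.0883680661935752}
scene [[413.29935201   0.         274.15803953]
 [  0.         413.29935201 209.63052039]
 [  0.           0.           1.        ]] [1.10486167 0.44480285 0.64228216] [-2.29395529  0.01690408  2.20086141]
side [[530.89588817   0.         277.20378814]
 [  0.         530.89588817 207.08718485]
 [  0.           0.           1.        ]] [ 0.02554877 -0.65254759  0.63666791] [-2.1602488  -0.02263286 -0.68499543]
wrist [[309.89422275   0.         280.04178847]
 [  0.         309.89422275 204.89533637]
 [  0.           0.           1.        ]] [0.14273996 0.50927038 0.38286817] [2.87504944e+00 2.50809839e-03 1.17156977e+00]
```

View pics/scene0.png

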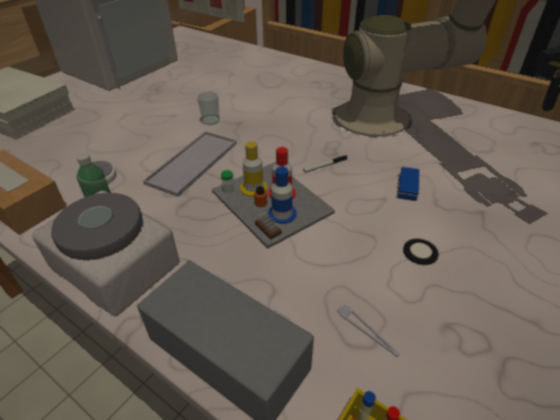

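View pics/side0.png

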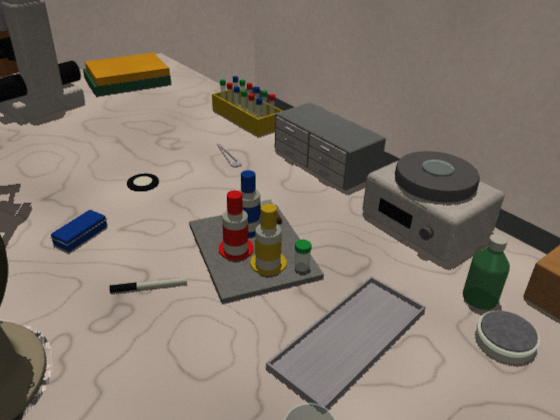

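View pics/wrist0.png

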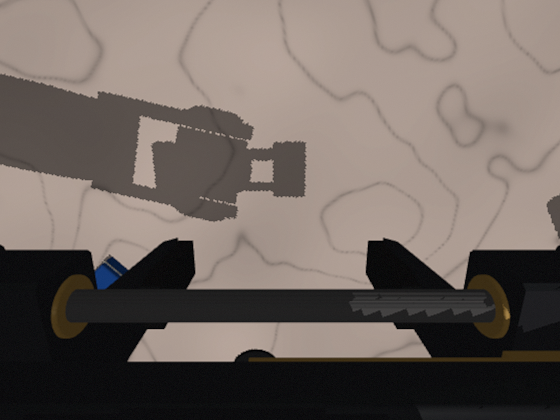

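The scene view shows the yellow cap at (251,150), red (282,158), blue (281,175), oil (260,196), vial (227,180), dish (421,251) and tray around (192,160). In the side view the oil is hidden. Next I'll measure by masks.

```bash
cat > h.py <<'E'
import numpy as np, cv2
from scipy.spatial.transform import Rotation as Ro
from rig import manip
def cap(n):
    c=manip.capture(n); c["R"]=Ro.from_euler("xyz",c["orientation"]).as_matrix(); c["bgr"]=np.ascontiguousarray(c["image"][:,:,::-1]); return c
def ray(c,u,v):
    d=c["R"]@np.linalg.inv(c["K"])@np.array([u,v,1.]); return np.array(c["position"]),d/np.linalg.norm(d)
def onz(c,u,v,z):
    o,d=ray(c,u,v); return o+d*(z-o[2])/d[2]
def proj(c,p):
    q=c["K"]@(c["R"].T@(np.array(p)-c["position"])); return q[:2]/q[2]
def tri(r1,r2):
    A=np.zeros((3,3));b=np.zeros(3)
    for o,d in (r1,r2):
        P=np.eye(3)-np.outer(d,d);A+=P;b+=P@o
    x=np.linalg.solve(A,b); return x,[np.linalg.norm((np.eye(3)-np.outer(d,d))@(x-o)) for o,d in(r1,r2)]
HS={"red":[(0,6),(174,180)],"blue":[(105,125)],"yellow":[(20,32)],"green":[(50,75)]}
def blobs(c,col,roi,smin=120,vmin=50,amin=15):
    hsv=cv2.cvtColor(c["bgr"],cv2.COLOR_BGR2HSV); m=np.zeros(hsv.shape[:2],np.uint8)
    for a,b in HS[col]: m|=cv2.inRange(hsv,(a,smin,vmin),(b,255,255))
    k=np.zeros_like(m);x0,y0,x1,y1=roi;k[y0:y1,x0:x1]=m[y0:y1,x0:x1]
    n,l,s,ce=cv2.connectedComponentsWithStats(k)
    return [(s[i].tolist(),ce[i].round(1).tolist()) for i in range(1,n) if s[i][4]>=amin],k
E
python3 - <<'E'
from h import *
rois={"scene":(200,130,340,250),"side":(190,160,330,290)}
for n,r in rois.items():
    c=cap(n)
    for col in HS:
        print(n,col,blobs(c,col,r)[0])
    x0,y0,x1,y1=r
    cv2.imwrite(f"pics/{n}z.png",cv2.resize(c["bgr"][y0:y1,x0:x1],None,fx=5,fy=4.5 if n=='side' else 5,interpolation=cv2.INTER_CUBIC))
c=cap("scene"); cv2.imwrite("pics/tr.png",cv2.resize(c["bgr"][125:200,140:245],None,fx=7,fy=7,interpolation=cv2.INTER_CUBIC))
c=cap("side"); cv2.imwrite("pics/ts.png",cv2.resize(c["bgr"][270:410,260:435],None,fx=4,fy=4,interpolation=cv2.INTER_CUBIC))
E
```

```text
scene red [([276, 147, 12, 19, 186], [281.6, 155.5]), ([289, 175, 3, 8, 20], [290.1, 178.8]), ([268, 189, 4, 8, 25], [269.6, 192.6]), ([292, 188, 4, 10, 31], [293.4, 192.6])]
scene blue [([276, 167, 12, 19, 189], [281.3, 176.0]), ([268, 198, 28, 25, 337], [282.2, 209.6])]
scene yellow [([246, 142, 11, 18, 179], [251.2, 150.2]), ([240, 169, 27, 28, 353], [251.9, 181.6])]
scene green [([222, 171, 10, 9, 74], [226.4, 174.8])]
side red [([227, 190, 16, 25, 354], [234.3, 202.2]), ([219, 225, 35, 36, 694], [235.7, 242.8])]
side blue [([241, 171, 14, 22, 187], [247.3, 179.8]), ([244, 206, 13, 17, 82], [250.3, 213.0])]
side yellow [([260, 204, 17, 25, 376], [268.3, 215.9]), ([250, 237, 37, 39, 721], [267.8, 257.4])]
side green [([295, 240, 16, 14, 172], [302.5, 246.0])]
```

View pics/scenez.png

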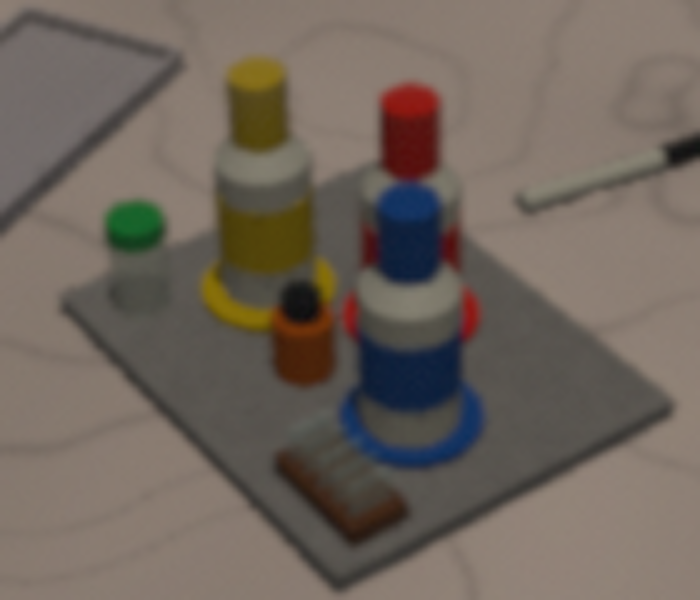

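View pics/sidez.png

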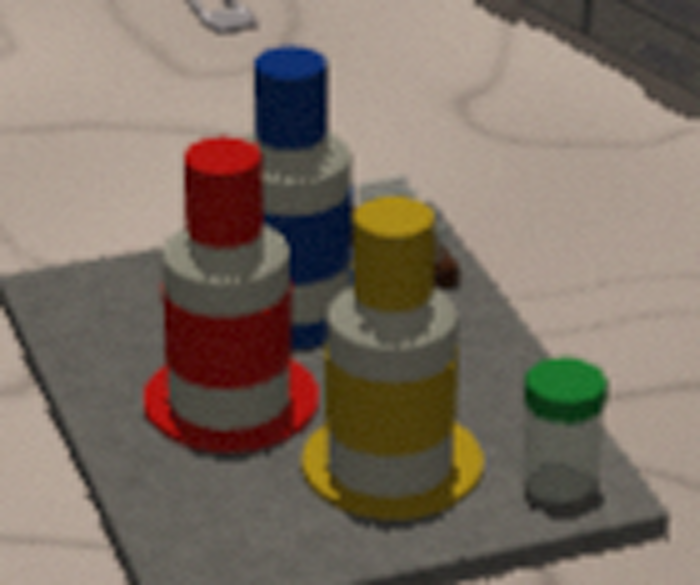

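View pics/tr.png

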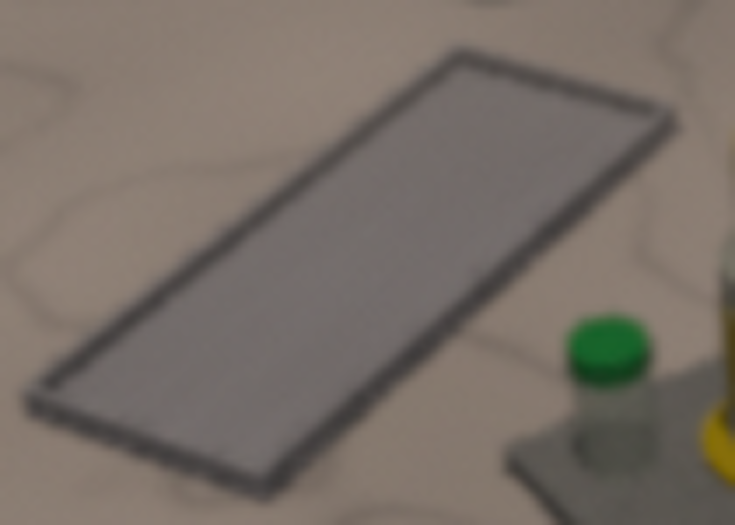

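View pics/ts.png

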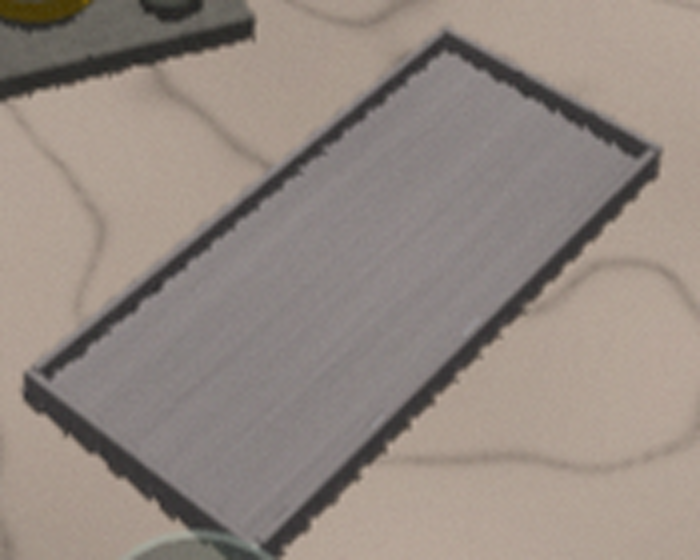

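Run:
```python
from h import *
S=cap("scene"); D=cap("side")
pts={"red":((281.6,155.5),(234.3,202.2)),"blue":((281.3,176.0),(247.3,179.8)),"yellow":((251.2,150.2),(268.3,215.9)),"green":((226.4,174.8),(302.5,246))}
for k,(a,b) in pts.items():
    x,e=tri(ray(S,*[a[0],a[1]]),ray(D,*b)); print(k,x.round(4),np.round(e,4),onz(S,*a,.118).round(4),onz(D,*b,.118).round(4))
A={}
for k in ("red","blue","yellow"): A[k]=tri(ray(S,*pts[k][0]),ray(D,*pts[k][1]))[0][:2]
for a,b in (("red","blue"),("red","yellow"),("blue","yellow")): print(a,b,np.linalg.norm(A[a]-A[b]))
# oil
hsv=cv2.cvtColor(S["bgr"],cv2.COLOR_BGR2HSV)
print("hsv oil",hsv[199,260],hsv[190,260])
m=cv2.inRange(hsv,(4,120,40),(18,255,255));k=np.zeros_like(m);k[183:212,250:272]=m[183:212,250:272]
n,l,s,ce=cv2.connectedComponentsWithStats(k);print(s[1:],ce[1:])
gm=cv2.inRange(hsv,(0,0,0),(180,255,45));k=np.zeros_like(gm);k[180:200,250:272]=gm[180:200,250:272]
n,l,s,ce=cv2.connectedComponentsWithStats(k);print(s[1:],ce[1:])
# oil by cap edge columns: cap centre (260.2,189.6) z 12+39.5
print("oil capc",onz(S,260.2,189.6,.0515),"body c",onz(S,260.7,200,.0285))
# tray
sc=[(460,48),(678,115),(265,480),(28,395)]; sd=[(447,30),(658,150),(265,548),(28,375)]
P=np.array([onz(S,140+u/7,125+v/7,.014) for u,v in sc]);Q=np.array([onz(D,260+u/4,270+v/4,.014) for u,v in sd])
print(P.round(4),P.mean(0));print(Q.round(4),Q.mean(0))
for c,roi in ((S,(395,230,450,275)),(D,(120,165,170,200))):
    x0,y0,x1,y1=roi;g=cv2.cvtColor(c["bgr"],cv2.COLOR_BGR2GRAY);k=np.zeros_like(g);k[y0:y1,x0:x1]=(g[y0:y1,x0:x1]<60)*255
    cs,_=cv2.findContours(k,cv2.RETR_EXTERNAL,cv2.CHAIN_APPROX_NONE);q=max(cs,key=cv2.contourArea);e=cv2.fitEllipse(q)
    cs2,h=cv2.findContours(k,cv2.RETR_CCOMP,cv2.CHAIN_APPROX_NONE);i=max([j for j in range(len(cs2)) if h[0][j][3]>=0],key=lambda j:cv2.contourArea(cs2[j]));e2=cv2.fitEllipse(cs2[i])
    print("dish",e,onz(c,*e[0],.004),e2,onz(c,*e2[0],.006))
```

```text
red [ 0.4733 -0.0047  0.1202] [0.0011 0.0011] [ 0.4718 -0.0071  0.118 ] [ 0.4747 -0.0009  0.118 ]
blue [0.5367 0.0406 0.1216] [0.0021 0.0021] [0.5348 0.0368 0.118 ] [0.5392 0.0475 0.118 ]
yellow [ 0.495  -0.0743  0.12  ] [0.0013 0.0013] [ 0.4938 -0.0769  0.118 ] [ 0.4961 -0.071   0.118 ]
green [ 0.5403 -0.1166  0.0597] [0.0018 0.0018] [ 0.5979 -0.0615  0.118 ] [ 0.4871 -0.1696  0.118 ]
red blue 0.07790131536961388
red yellow 0.0728763058553885
blue yellow 0.12216464922388572
hsv oil [ 12 221  75] [150  11  23]
[[254 190  13  17 174]] [[260.41954023 198.44827586]]
[[256 186   8   8  44]] [[259.59090909 189.90909091]]
oil capc [ 0.53224175 -0.02465114  0.0515    ] body c [ 0.53973231 -0.01857623  0.0285    ]
[[ 0.3724 -0.3512  0.014 ]
 [ 0.3606 -0.2419  0.014 ]
 [ 0.6221 -0.2086  0.014 ]
 [ 0.637  -0.3142  0.014 ]] [ 0.49804282 -0.27897715  0.014     ]
[[ 0.617  -0.2157  0.014 ]
 [ 0.6306 -0.3207  0.014 ]
 [ 0.3706 -0.3574  0.014 ]
 [ 0.3529 -0.2506  0.014 ]] [ 0.49277783 -0.28608636  0.014     ]
dish ((420.43389892578125, 251.46380615234375), (23.738744735717773, 34.564788818359375), 106.96527862548828) [0.45861302 0.33627866 0.004     ] ((420.5910339355469, 250.0888671875), (16.88766098022461, 23.86043930053711), 109.13812255859375) [0.4567346  0.33543481 0.006     ]
dish ((142.38751220703125, 182.0298309326172), (16.334640502929688, 31.276498794555664), 83.91450500488281) [0.45551574 0.33745173 0.004     ] ((142.19277954101562, 180.5671844482422), (11.318055152893066, 20.715787887573242), 83.41203308105469) [0.45681888 0.34041108 0.006     ]
```

Run:
```python
from h import *
s=manip.observe(); R=Ro.from_euler("xyz",s["eef_rot"]).as_matrix(); print(R.round(3))
W=cap("wrist"); T=np.array(s["position"])
print("cam in tool",R.T@(W["position"]-T),"\n",(R.T@W["R"]).round(4)); 
for uv in ((280,205),(280,50),(100,50),(460,50),(280,230)): print(uv,onz(W,*uv,0).round(3))
```

```text
[[-0.    -0.921  0.389]
 [-0.     0.389  0.921]
 [-1.     0.    -0.   ]]
cam in tool [ 0.02139352  0.06673417 -0.00027913] 
 [[ 1.500e-03 -2.636e-01  9.646e-01]
 [ 6.000e-04 -9.646e-01 -2.636e-01]
 [ 1.000e+00  9.000e-04 -1.300e-03]]
(280, 205) [0.239 0.468 0.   ]
(280, 50) [0.072 0.538 0.   ]
(100, 50) [-0.007  0.351  0.   ]
(460, 50) [0.151 0.725 0.   ]
(280, 230) [0.27  0.455 0.   ]
```

apply_moves:
  increments:
    - {"wx":-0.133}
    - {"wx":-0.133}
    - {"wx":-0.133}
    - {"dy":-50,"dz":-20}
    - {"dy":-50,"dz":-20}
    - {"dy":-50,"dz":-20}
    - {"dy":-50,"dz":-20}
    - {"dy":-50,"dz":-20}
    - {"dy":-50,"dz":-20}
    - {"dy":-40,"dz":-20}
  claw: 0.6
  force: 20

```text
invalid input
```

```bash
cat >> h.py <<'E'
def pose():
    s=manip.observe(); R=Ro.from_euler("xyz",s["eef_rot"]).as_matrix(); return np.array(s["position"]),R,s
def go(target):
    p,R,s=pose(); d=R.T@(np.array(target)-p)*1000
    # residual turn to x down, y=-X, z=+Y
    G=np.array([[0,-1,0],[0,0,1],[-1,0,0]]).astype(float)
    print("t%.2f pos"%s["clock"],p.round(4),"shift mm",d.round(1),"turn",Ro.from_matrix(R.T@G).as_rotvec().round(4),"w",round(s["width"],4),"F",np.round(s["wrist_force"],1))
E
python3 - <<'E'
from h import *
go((.55,.337,.404))
W=cap("wrist"); cv2.imwrite("pics/w1.png",W["bgr"])
E
```

```text
t0.50 pos [0.2044 0.4836 0.4047] shift mm [   0.7 -375.4   -0.5] turn [-3.998e-01 -1.000e-04 -0.000e+00] w 0.088 F [ 0.5 -1.   0.7]
```

View pics/w1.png

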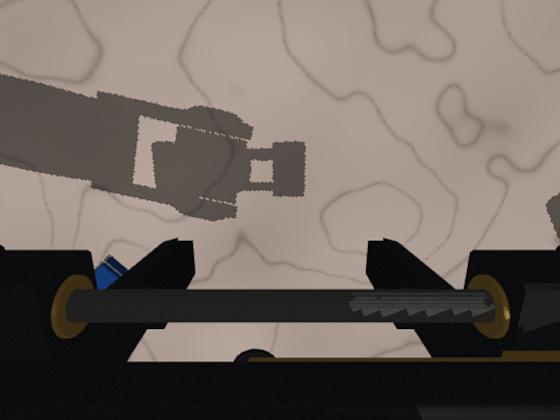

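The call was refused, and the picture is unchanged. I'll try it with all six numbers in each row.

apply_moves:
  increments:
    - {"dx":0,"dy":0,"dz":0,"wx":-0.133,"wy":0,"wz":0}
    - {"dx":0,"dy":0,"dz":0,"wx":-0.133,"wy":0,"wz":0}
    - {"dx":0,"dy":0,"dz":0,"wx":-0.133,"wy":0,"wz":0}
    - {"dx":0,"dy":-50,"dz":-20,"wx":0,"wy":0,"wz":0}
    - {"dx":0,"dy":-50,"dz":-20,"wx":0,"wy":0,"wz":0}
    - {"dx":0,"dy":-50,"dz":-20,"wx":0,"wy":0,"wz":0}
    - {"dx":0,"dy":-50,"dz":-20,"wx":0,"wy":0,"wz":0}
    - {"dx":0,"dy":-50,"dz":-20,"wx":0,"wy":0,"wz":0}
    - {"dx":0,"dy":-50,"dz":-20,"wx":0,"wy":0,"wz":0}
    - {"dx":0,"dy":-40,"dz":-20,"wx":0,"wy":0,"wz":0}
  claw: 0.6
  force: 20

```text
clock: 1.8
position: [0.5543, 0.3453, 0.4051]
eef_rot: [-0.323, 1.569, 1.266]
wrist_force: [-0.6, 0.1, 0.6]
width: 0.0527
```

Run:
```python
from h import *
go((.6,-.03,.404))
W=cap("wrist"); cv2.imwrite("pics/w1.png",W["bgr"])
print(proj(W,(.457,.338,.006)))
```

```text
t1.80 pos [0.5543 0.3453 0.4051] shift mm [   0.5  -38.7 -376.1] turn [0.0185 0.0016 0.0005] w 0.0527 F [-0.6  0.1  0.6]
[275.73569106  92.72065545]
```

View pics/w1.png

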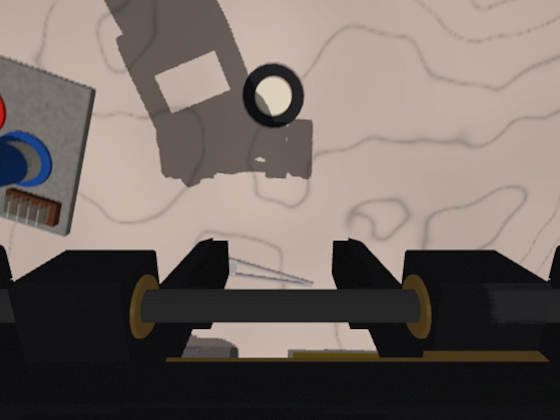

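Dish centred near (273,95), within a few pixels of the prediction. Moving on to the board.

Run:
```python
from h import *
W=cap("wrist");g=cv2.cvtColor(W["bgr"],cv2.COLOR_BGR2GRAY);k=np.zeros_like(g);k[55:135,235:310]=(g[55:135,235:310]<55)*255
k=cv2.morphologyEx(k,cv2.MORPH_OPEN,np.ones((3,3)))
cs,h=cv2.findContours(k,cv2.RETR_CCOMP,cv2.CHAIN_APPROX_NONE)
for c in cs:
    if cv2.contourArea(c)>200:
        e=cv2.fitEllipse(c);print(e,onz(W,*e[0],.006))
print(pose()[0])
```

```text
((276.0120544433594, 90.1025161743164), (60.20991134643555, 64.04044342041016), 0.06959830224514008) [0.45836104 0.33516466 0.006     ]
((276.38525390625, 90.45243072509766), (38.68020248413086, 41.305908203125), 173.55032348632812) [0.45873161 0.33559632 0.006     ]
[0.55584026 0.34380035 0.4041365 ]
```

apply_moves:
  increments:
    - {"dx":0,"dy":-6,"dz":-60,"wx":0.018,"wy":0,"wz":0}
    - {"dx":0,"dy":-6,"dz":-60,"wx":0,"wy":0,"wz":0}
    - {"dx":0,"dy":-6,"dz":-60,"wx":0,"wy":0,"wz":0}
    - {"dx":0,"dy":-6,"dz":-60,"wx":0,"wy":0,"wz":0}
    - {"dx":0,"dy":-6,"dz":-60,"wx":0,"wy":0,"wz":0}
    - {"dx":0,"dy":-6,"dz":-60,"wx":0,"wy":0,"wz":0}
    - {"dx":0,"dy":0,"dz":-10,"wx":0,"wy":0,"wz":0}
    - {"dx":0,"dy":0,"dz":0,"wx":0,"wy":0,"wz":0}

```text
clock: 2.9
position: [0.5902, -0.0319, 0.4031]
eef_rot: [0.084, 1.569, 1.656]
wrist_force: [-0.6, -0.4, -0.1]
width: 0.0527
```

Run:
```python
from h import *
go((.6,-.28,.404))
W=cap("wrist"); cv2.imwrite("pics/w2.png",W["bgr"])
S=cap("scene"); cv2.imwrite("pics/s2.png",S["bgr"])
```

```text
t2.90 pos [ 0.5902 -0.0319  0.4031] shift mm [  -1.4   -9.5 -248.1] turn [ 0.001   0.0021 -0.0002] w 0.0527 F [-0.6 -0.4 -0.1]
```

View pics/w2.png

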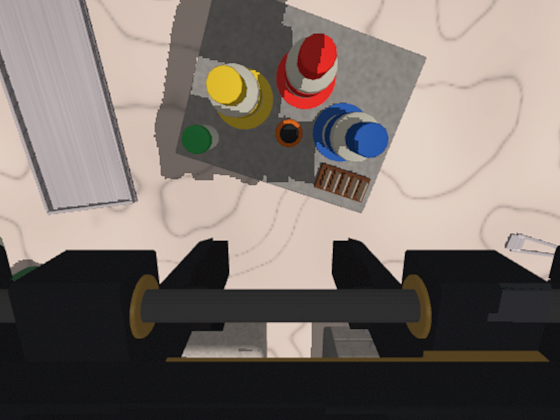

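Clear view: yellow cap at (227,85), red (318,55), blue (368,139), oil cap (289,133), vial (198,139), and one tray end at the left. I'll measure these now.

Run:
```python
from h import *
W=cap("wrist"); print(pose()[0])
hsv=cv2.cvtColor(W["bgr"],cv2.COLOR_BGR2HSV)
for col,(x,y) in {"red":(320,52),"blue":(371,139),"yellow":(225,84)}.items(): print(col,hsv[y,x])
for col,roi in {"red":(297,30,340,78),"blue":(346,118,392,160),"yellow":(203,62,247,108),"green":(180,120,220,156)}.items():
    b,m=blobs(W,col,roi,amin=100); 
    print(col,b)
    for s,c in b: print("   ",onz(W,*c,.118 if col!="green" else .055).round(4))
g=cv2.cvtColor(W["bgr"],cv2.COLOR_BGR2GRAY)
x0,y0,x1,y1=(270,115,310,150);k=(hsv[y0:y1,x0:x1,2]<45).astype(np.uint8)
am=cv2.inRange(hsv,(4,130,40),(18,255,255))[y0:y1,x0:x1]
for n,mm in (("cap",k),("amber",am)):
    nn,l,s,ce=cv2.connectedComponentsWithStats(mm);print(n,[(a.tolist(),(c+[x0,y0]).round(1)) for a,c in zip(s[1:],ce[1:]) if a[4]>20])
cv2.imwrite("pics/z2.png",cv2.resize(W["bgr"][20:170,170:400],None,fx=3.4,fy=3.4,interpolation=cv2.INTER_CUBIC))
```

```text
[ 0.59033362 -0.03072479  0.40314566]
red [  1 211 116]
blue [109 186 167]
yellow [ 24 201 221]
red [([297, 34, 39, 44, 1360], [315.3, 55.6])]
    [ 0.4745 -0.0041  0.118 ]
blue [([346, 122, 41, 36, 1163], [365.8, 138.9])]
    [0.538  0.0401 0.118 ]
yellow [([205, 65, 41, 40, 1256], [224.6, 85.2])]
    [ 0.4964 -0.0758  0.118 ]
green [([181, 125, 30, 29, 670], [195.3, 138.7])]
    [ 0.5419 -0.1189  0.055 ]
cap [([9, 9, 19, 19, 258], array([287.7, 133.4]))]
amber [([5, 4, 27, 28, 338], array([287.8, 132. ]))]
```

View pics/z2.png

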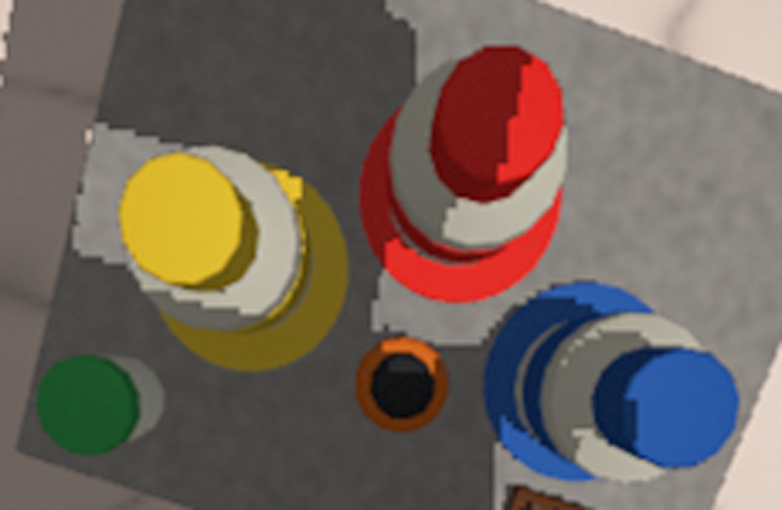

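Wrist and two-camera estimates agree within 1.5 mm. Next, the tray.

apply_moves:
  increments:
    - {"dx":0,"dy":-2,"dz":-60,"wx":0,"wy":0,"wz":0}
    - {"dx":0,"dy":-2,"dz":-60,"wx":0,"wy":0,"wz":0}
    - {"dx":0,"dy":-2,"dz":-60,"wx":0,"wy":0,"wz":0}
    - {"dx":0,"dy":-2,"dz":-60,"wx":0,"wy":0,"wz":0}
    - {"dx":0,"dy":0,"dz":0,"wx":0,"wy":0,"wz":0}

```text
clock: 3.68
position: [0.6023, -0.2689, 0.4028]
eef_rot: [-0.354, 1.568, 1.233]
wrist_force: [-1.1, 0.9, -0.1]
width: 0.0524
```

Run:
```python
from h import *
go((.4957,-.0752,.404))
W=cap("wrist"); cv2.imwrite("pics/w3.png",W["bgr"])
```

```text
t3.67 pos [ 0.6023 -0.2689  0.4028] shift mm [ -0.7 103.5 195.4] turn [0.0161 0.0029 0.001 ] w 0.0524 F [-1.1  0.9 -0.1]
```

View pics/w3.png

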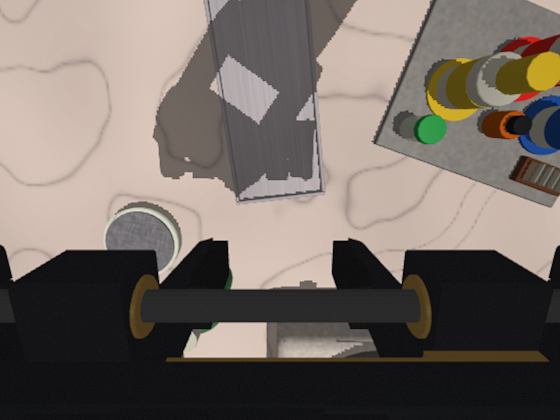

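The tray's far end shows with rim corners about (237,202) and (324,190). The long edges leave the picture at the top, near (206,0) and (302,0).

Run:
```python
from h import *
W=cap("wrist")
a=onz(W,237,201.5,.014);b=onz(W,324.5,190,.014);c=onz(W,207,5,.014);d=onz(W,302.5,5,.014)
print(a,b,c,d,np.linalg.norm(a-b))
for u,v in((c,a),(d,b)):
    x=(a-u if v is a else b-u)[:2];x/=np.linalg.norm(x);print("dir",x)
# using end-edge mid and long dir
mid=(a+b)[:2]/2
dl=((a-c)+(b-d))[:2];dl/=np.linalg.norm(dl);cen=mid-.135*dl;print("centre",cen,"yaw",np.degrees(np.arctan2(dl[1],dl[0])))
```

```text
[ 0.63317112 -0.31882024  0.014     ] [ 0.61676115 -0.212319    0.014     ] [ 0.4213072  -0.34637207  0.014     ] [ 0.41938742 -0.24655556  0.014     ] 0.1077580712679267
dir [0.99164992 0.12895903]
dir [0.98528691 0.17090845]
centre [ 0.49147906 -0.28572405] yaw 8.58590308137239
```

apply_moves:
  increments:
    - {"dx":0,"dy":26,"dz":48,"wx":0.016,"wy":0.003,"wz":0.001}
    - {"dx":0,"dy":26,"dz":48,"wx":0,"wy":0,"wz":0}
    - {"dx":0,"dy":26,"dz":48,"wx":0,"wy":0,"wz":0}
    - {"dx":0,"dy":26,"dz":48,"wx":0,"wy":0,"wz":0}
    - {"dx":0,"dy":0,"dz":4,"wx":0,"wy":0,"wz":0}
    - {"dx":0,"dy":0,"dz":0,"wx":0,"wy":0,"wz":0}

```text
clock: 4.53
position: [0.4923, -0.0534, 0.4045]
eef_rot: [-1.275, 1.567, 0.314]
wrist_force: [-0.1, -0.7, -0.1]
width: 0.0529
```

Run:
```python
from h import *
go((.4957,-.0752,.269))
```

```text
t4.53 pos [ 0.4923 -0.0534  0.4045] shift mm [135.5  -2.4 -22.1] turn [0.0186 0.0012 0.0038] w 0.0529 F [-0.1 -0.7 -0.1]
```

apply_moves:
  increments:
    - {"dx":20,"dy":-2.4,"dz":-22,"wx":0.018,"wy":0,"wz":0.004}
    - {"dx":25,"dy":0,"dz":0,"wx":0,"wy":0,"wz":0}
    - {"dx":25,"dy":0,"dz":0,"wx":0,"wy":0,"wz":0}
    - {"dx":0,"dy":0,"dz":0,"wx":0,"wy":0,"wz":0}

```text
clock: 5.03
position: [0.4971, -0.0769, 0.3329]
eef_rot: [-1.468, 1.569, 0.103]
wrist_force: [0.3, -0.4, 0.3]
width: 0.0525
```

Run:
```python
from h import *
go((.4957,-.0752,.269))
```

```text
t5.03 pos [ 0.4971 -0.0769  0.3329] shift mm [63.9  1.5  1.7] turn [0.0005 0.0002 0.0017] w 0.0525 F [ 0.3 -0.4  0.3]
```

apply_moves:
  increments:
    - {"dx":20,"dy":1.5,"dz":1.5,"wx":0,"wy":0,"wz":0}
    - {"dx":20,"dy":0,"dz":0,"wx":0,"wy":0,"wz":0}
    - {"dx":15,"dy":0,"dz":0,"wx":0,"wy":0,"wz":0}
    - {"dx":9,"dy":0,"dz":0,"wx":0,"wy":0,"wz":0}
    - {"dx":0,"dy":0,"dz":0,"wx":0,"wy":0,"wz":0}

```text
clock: 5.65
position: [0.4981, -0.0769, 0.271]
eef_rot: [-1.869, 1.562, -0.298]
wrist_force: [0.7, -0.9, -0.2]
width: 0.0529
```

Run:
```python
from h import *
go((.4957,-.0752,.269))
W=cap("wrist"); D=cap("side"); cv2.imwrite("pics/g1.png",np.hstack([W["bgr"][:260],D["bgr"][120:380]])[:, :1120:1])
I=np.vstack([W["bgr"][:250],D["bgr"][150:400]]);cv2.imwrite("pics/g1.png",I)
```

```text
t5.65 pos [ 0.4981 -0.0769  0.271 ] shift mm [1.9 2.4 1.7] turn [-0.     -0.0025  0.0082] w 0.0529 F [ 0.7 -0.9 -0.2]
```

View pics/g1.png

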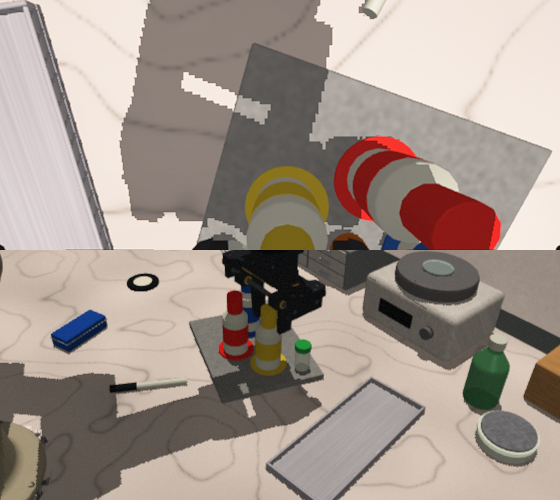

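The fingers straddle the yellow cap (visible at (285,240)). I'll apply a small correction, then close.

apply_moves:
  increments:
    - {"dx":2,"dy":3,"dz":2,"wx":0,"wy":-0.0025,"wz":0.008}
    - {"dx":0,"dy":0,"dz":0,"wx":0,"wy":0,"wz":0}

```text
clock: 6.0
position: [0.4951, -0.0747, 0.2702]
eef_rot: [-1.959, 1.569, -0.388]
wrist_force: [0.2, -0.4, -0.5]
width: 0.0529
```

Run:
```python
from h import *
go((.4957,-.0752,.269))
```

```text
t6.00 pos [ 0.4951 -0.0747  0.2702] shift mm [ 1.2 -0.6 -0.5] turn [ 0.0002 -0.0008  0.002 ] w 0.0529 F [ 0.2 -0.4 -0.5]
```

apply_moves:
  increments:
    - {"dx":0,"dy":0,"dz":0,"wx":0,"wy":0,"wz":0}
    - {"dx":0,"dy":0,"dz":0,"wx":0,"wy":0,"wz":0}
    - {"dx":0,"dy":0,"dz":0,"wx":0,"wy":0,"wz":0}
    - {"dx":0,"dy":0,"dz":0,"wx":0,"wy":0,"wz":0}
  claw: 0
  force: 25

```text
clock: 6.5
position: [0.4951, -0.0746, 0.2706]
eef_rot: [-1.887, 1.568, -0.316]
wrist_force: [-0.6, 0.5, -0.1]
width: 0.0272
```

Run:
```python
from h import *
go((.494,-.284,.27))
```

```text
t6.50 pos [ 0.4951 -0.0746  0.2706] shift mm [   0.7    1.2 -209.3] turn [ 0.0002 -0.0008  0.0025] w 0.0272 F [-0.6  0.5 -0.1]
```

apply_moves:
  increments:
    - {"dx":-15,"dy":0,"dz":0,"wx":0,"wy":0,"wz":0.002}
    - {"dx":-25,"dy":0,"dz":0,"wx":0,"wy":0,"wz":0}
    - {"dx":-25,"dy":0,"dz":0,"wx":0,"wy":0,"wz":0}
    - {"dx":-15,"dy":0,"dz":0,"wx":0,"wy":0,"wz":0}
    - {"dx":0,"dy":0,"dz":0,"wx":0,"wy":0,"wz":0}

```text
clock: 7.12
position: [0.4948, -0.0746, 0.3513]
eef_rot: [1.484, 1.568, 3.055]
wrist_force: [-0.6, 0.5, -1.9]
width: 0.0274
```

Run:
```python
from h import *
go((.494,-.284,.35))
D=cap("side"); cv2.imwrite("pics/g2.png",D["bgr"])
```

```text
t7.12 pos [ 0.4948 -0.0746  0.3513] shift mm [   1.3    0.8 -209.4] turn [ 0.0001  0.0003 -0.0033] w 0.0274 F [-0.6  0.5 -1.9]
```

View pics/g2.png

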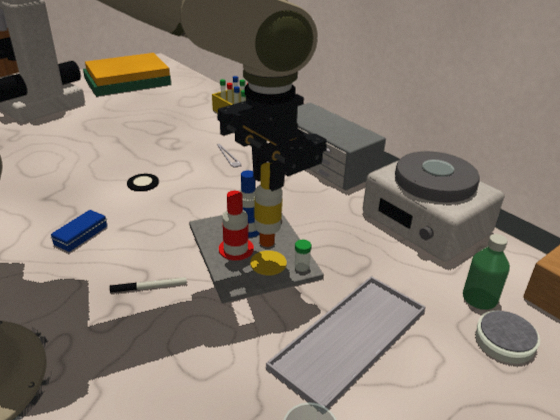

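Yellow is held upright and its coaster is bare at (268,263). I'll carry it to the tray.

apply_moves:
  increments:
    - {"dx":0,"dy":0,"dz":-20,"wx":0,"wy":0,"wz":-0.003}
    - {"dx":0,"dy":0,"dz":-40,"wx":0,"wy":0,"wz":0}
    - {"dx":0,"dy":0,"dz":-45,"wx":0,"wy":0,"wz":0}
    - {"dx":0,"dy":0,"dz":-45,"wx":0,"wy":0,"wz":0}
    - {"dx":0,"dy":0,"dz":-30,"wx":0,"wy":0,"wz":0}
    - {"dx":0,"dy":0,"dz":-15,"wx":0,"wy":0,"wz":0}
    - {"dx":0,"dy":0,"dz":-5,"wx":0,"wy":0,"wz":0}
    - {"dx":0,"dy":0,"dz":0,"wx":0,"wy":0,"wz":0}

```text
clock: 8.18
position: [0.4942, -0.2789, 0.3419]
eef_rot: [0.924, 1.556, 2.497]
wrist_force: [0.2, 0.7, -1.5]
width: 0.0272
```

Run:
```python
from h import *
go((.494,-.284,.259))
```

```text
t8.18 pos [ 0.4942 -0.2789  0.3419] shift mm [82.8 -0.7 -5.8] turn [ 0.0024  0.0088 -0.0116] w 0.0272 F [ 0.2  0.7 -1.5]
```

apply_moves:
  increments:
    - {"dx":10,"dy":0,"dz":-5.5,"wx":0.002,"wy":0.009,"wz":-0.012}
    - {"dx":20,"dy":0,"dz":0,"wx":0,"wy":0,"wz":0}
    - {"dx":20,"dy":0,"dz":0,"wx":0,"wy":0,"wz":0}
    - {"dx":15,"dy":0,"dz":0,"wx":0,"wy":0,"wz":0}
    - {"dx":5,"dy":0,"dz":0,"wx":0,"wy":0,"wz":0}
    - {"dx":0,"dy":0,"dz":0,"wx":0,"wy":0,"wz":0}

```text
clock: 8.93
position: [0.4948, -0.2819, 0.2682]
eef_rot: [-2.112, 1.568, -0.537]
wrist_force: [-0.7, -0.8, -0.8]
width: 0.0273
```

Run:
```python
from h import *
go((.494,-.284,.2585))
```

```text
t8.93 pos [ 0.4948 -0.2819  0.2682] shift mm [ 9.7  0.8 -2.1] turn [ 0.0041 -0.0016  0.0027] w 0.0273 F [-0.7 -0.8 -0.8]
```

apply_moves:
  increments:
    - {"dx":6,"dy":0,"dz":0,"wx":0.004,"wy":-0.0015,"wz":0.003}
    - {"dx":3,"dy":0,"dz":0,"wx":0,"wy":0,"wz":0}
    - {"dx":0,"dy":0,"dz":0,"wx":0,"wy":0,"wz":0}

```text
clock: 9.3
position: [0.495, -0.282, 0.2598]
eef_rot: [-2.473, 1.569, -0.903]
wrist_force: [-0.5, -0.2, -2.1]
width: 0.0269
```

Run:
```python
from h import *
go((.494,-.284,.2585))
```

```text
t9.30 pos [ 0.495  -0.282   0.2598] shift mm [ 1.3  1.  -2. ] turn [-0.0001 -0.0016  0.0013] w 0.0269 F [-0.5 -0.2 -2.1]
```

apply_moves:
  increments:
    - {"dx":1.5,"dy":0,"dz":0,"wx":0,"wy":-0.0015,"wz":0.001}
    - {"dx":0,"dy":0,"dz":0,"wx":0,"wy":0,"wz":0}

```text
clock: 9.55
position: [0.4951, -0.2821, 0.2587]
eef_rot: [-2.147, 1.57, -0.576]
wrist_force: [-0.2, -0.1, -1.9]
width: 0.0276
```

apply_moves:
  increments:
    - {"dx":0,"dy":0,"dz":0,"wx":0,"wy":0,"wz":0}
    - {"dx":0,"dy":0,"dz":0,"wx":0,"wy":0,"wz":0}
    - {"dx":0,"dy":0,"dz":0,"wx":0,"wy":0,"wz":0}
    - {"dx":-10,"dy":0,"dz":0,"wx":0,"wy":0,"wz":0}
    - {"dx":-30,"dy":0,"dz":0,"wx":0,"wy":0,"wz":0}
    - {"dx":-30,"dy":0,"dz":0,"wx":0,"wy":0,"wz":0}
    - {"dx":-15,"dy":0,"dz":0,"wx":0,"wy":0,"wz":0}
    - {"dx":0,"dy":0,"dz":0,"wx":0,"wy":0,"wz":0}
  claw: 0.6

```text
clock: 10.55
position: [0.495, -0.282, 0.3485]
eef_rot: [-2.259, 1.568, -0.689]
wrist_force: [-0.1, 0.1, 0.3]
width: 0.0532
```

Run:
```python
from h import *
go((.4740,-.0044,.345))
D=cap("side"); S=cap("scene"); cv2.imwrite("pics/g3.png",np.vstack([D["bgr"][100:400],S["bgr"][60:300]]))
# bare yellow coaster
for n,c,roi in (("side",D,(235,245,300,285)),("scene",S,(225,170,280,210))):
    b,m=blobs(c,"yellow",roi,smin=90,vmin=30,amin=60)
    for s,ce in b: print(n,s,ce,onz(c,*ce,.016))
```

```text
t10.55 pos [ 0.495  -0.282   0.3485] shift mm [  2.9  21.  277.6] turn [-0.0002 -0.0019  0.0024] w 0.0532 F [-0.1  0.1  0.3]
side [250, 250, 37, 25, 742] [268.0, 262.1] [ 0.49644859 -0.0718608   0.016     ]
scene [240, 178, 28, 19, 340] [252.1, 186.0] [ 0.49800895 -0.07778592  0.016     ]
```

View pics/g3.png

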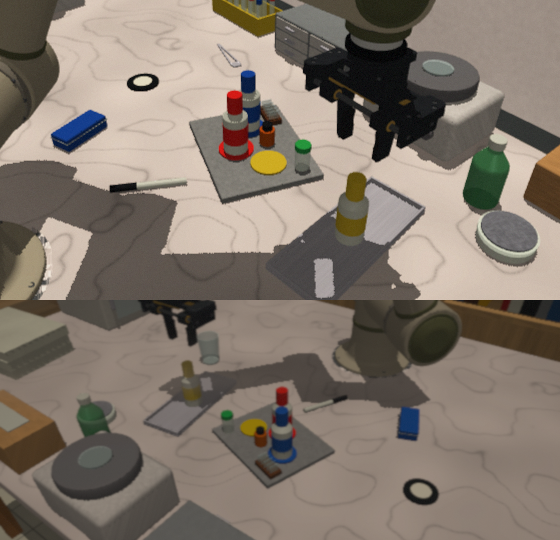

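Yellow stands upright in the middle of the tray. Red is next.

apply_moves:
  increments:
    - {"dx":0,"dy":3,"dz":25,"wx":0,"wy":-0.002,"wz":0.002}
    - {"dx":0,"dy":5,"dz":50,"wx":0,"wy":0,"wz":0}
    - {"dx":0,"dy":5,"dz":60,"wx":0,"wy":0,"wz":0}
    - {"dx":0,"dy":5,"dz":60,"wx":0,"wy":0,"wz":0}
    - {"dx":0,"dy":3,"dz":45,"wx":0,"wy":0,"wz":0}
    - {"dx":0,"dy":0,"dz":22,"wx":0,"wy":0,"wz":0}
    - {"dx":0,"dy":0,"dz":8,"wx":0,"wy":0,"wz":0}
    - {"dx":0,"dy":0,"dz":0,"wx":0,"wy":0,"wz":0}

```text
clock: 11.65
position: [0.472, -0.0046, 0.3396]
eef_rot: [1.071, 1.554, 2.639]
wrist_force: [0.2, 0.4, -0.1]
width: 0.0528
```

Run:
```python
from h import *
go((.4740,-.0044,.2705))
```

```text
t11.65 pos [ 0.472  -0.0046  0.3396] shift mm [69.1 -3.  -0.4] turn [-0.002   0.0081 -0.0148] w 0.0528 F [ 0.2  0.4 -0.1]
```

apply_moves:
  increments:
    - {"dx":15,"dy":-2,"dz":0,"wx":-0.002,"wy":0.008,"wz":-0.015}
    - {"dx":20,"dy":0,"dz":0,"wx":0,"wy":0,"wz":0}
    - {"dx":15,"dy":0,"dz":0,"wx":0,"wy":0,"wz":0}
    - {"dx":10,"dy":0,"dz":0,"wx":0,"wy":0,"wz":0}
    - {"dx":3,"dy":0,"dz":0,"wx":0,"wy":0,"wz":0}
    - {"dx":0,"dy":0,"dz":0,"wx":0,"wy":0,"wz":0}

```text
clock: 12.4
position: [0.4746, -0.0094, 0.2738]
eef_rot: [2.991, 1.57, -1.727]
wrist_force: [0.2, -1.0, -0.1]
width: 0.0528
```

Run:
```python
from h import *
go((.4740,-.0044,.2705))
```

```text
t12.40 pos [ 0.4746 -0.0094  0.2738] shift mm [3.3 0.6 5. ] turn [-0.0058 -0.0008 -0.0001] w 0.0528 F [ 0.2 -1.  -0.1]
```

apply_moves:
  increments:
    - {"dx":3,"dy":0.5,"dz":5,"wx":-0.006,"wy":0,"wz":0}
    - {"dx":0,"dy":0,"dz":0,"wx":0,"wy":0,"wz":0}

```text
clock: 12.65
position: [0.4742, -0.0042, 0.2712]
eef_rot: [-2.319, 1.569, -0.748]
wrist_force: [0.0, 1.1, 1.0]
width: 0.0527
```

Run:
```python
from h import *
go((.4740,-.0044,.2705))
```

```text
t12.65 pos [ 0.4742 -0.0042  0.2712] shift mm [ 0.7  0.2 -0.2] turn [ 0.0006 -0.0011  0.0012] w 0.0527 F [0.  1.1 1. ]
```

apply_moves:
  increments:
    - {"dx":0,"dy":0,"dz":0,"wx":0,"wy":0,"wz":0.001}
    - {"dx":0,"dy":0,"dz":0,"wx":0,"wy":0,"wz":0}
    - {"dx":0,"dy":0,"dz":0,"wx":0,"wy":0,"wz":0}
    - {"dx":0,"dy":0,"dz":0,"wx":0,"wy":0,"wz":0}
  claw: 0

```text
clock: 13.15
position: [0.4743, -0.004, 0.2716]
eef_rot: [-2.536, 1.569, -0.965]
wrist_force: [0.5, -0.0, -0.3]
width: 0.0269
```

Run:
```python
from h import *
go((.417,-.295,.355))
```

```text
t13.15 pos [ 0.4743 -0.004   0.2716] shift mm [ -83.1   57.5 -291. ] turn [ 0.0009 -0.0012  0.0008] w 0.0269 F [ 0.5 -0.  -0.3]
```

apply_moves:
  increments:
    - {"dx":-15,"dy":0,"dz":0,"wx":0,"wy":0,"wz":0}
    - {"dx":-25,"dy":0,"dz":0,"wx":0,"wy":0,"wz":0}
    - {"dx":-25,"dy":0,"dz":0,"wx":0,"wy":0,"wz":0}
    - {"dx":-15,"dy":0,"dz":0,"wx":0,"wy":0,"wz":0}
    - {"dx":0,"dy":0,"dz":0,"wx":0,"wy":0,"wz":0}

```text
clock: 13.78
position: [0.4739, -0.0039, 0.3572]
eef_rot: [-2.335, 1.568, -0.763]
wrist_force: [0.2, -0.7, -1.9]
width: 0.0274
```

Run:
```python
from h import *
go((.417,-.295,.355))
D=cap("side"); cv2.imwrite("pics/g4.png",D["bgr"])
```

```text
t13.78 pos [ 0.4739 -0.0039  0.3572] shift mm [   2.6   57.1 -291. ] turn [ 0.0009 -0.0017  0.0017] w 0.0274 F [ 0.2 -0.7 -1.9]
```

View pics/g4.png

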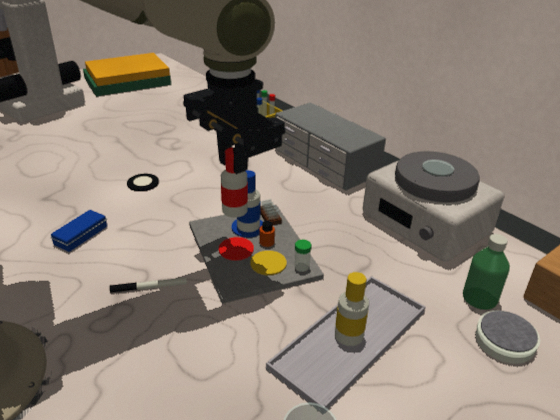

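Red is lifted and upright (around (234,190)). I'll carry it to the near slot, shifting x early.

apply_moves:
  increments:
    - {"dx":0,"dy":10,"dz":-25,"wx":0,"wy":-0.002,"wz":0.002}
    - {"dx":0,"dy":18,"dz":-50,"wx":0,"wy":0,"wz":0}
    - {"dx":0,"dy":18,"dz":-57,"wx":0,"wy":0,"wz":0}
    - {"dx":0,"dy":8,"dz":-57,"wx":0,"wy":0,"wz":0}
    - {"dx":0,"dy":2,"dz":-50,"wx":0,"wy":0,"wz":0}
    - {"dx":0,"dy":0,"dz":-28,"wx":0,"wy":0,"wz":0}
    - {"dx":0,"dy":0,"dz":-12,"wx":0,"wy":0,"wz":0}
    - {"dx":0,"dy":0,"dz":-5,"wx":0,"wy":0,"wz":0}
    - {"dx":0,"dy":0,"dz":0,"wx":0,"wy":0,"wz":0}

```text
clock: 14.95
position: [0.4155, -0.2947, 0.3513]
eef_rot: [0.851, 1.56, 2.425]
wrist_force: [-0.3, 0.5, -1.8]
width: 0.0273
```

Run:
```python
from h import *
go((.417,-.295,.2595))
```

```text
t14.95 pos [ 0.4155 -0.2947  0.3513] shift mm [91.7 -2.3 -1. ] turn [ 0.0034  0.0073 -0.0084] w 0.0273 F [-0.3  0.5 -1.8]
```

apply_moves:
  increments:
    - {"dx":12,"dy":-2,"dz":0,"wx":0.003,"wy":0.007,"wz":-0.008}
    - {"dx":20,"dy":0,"dz":0,"wx":0,"wy":0,"wz":0}
    - {"dx":22,"dy":0,"dz":0,"wx":0,"wy":0,"wz":0}
    - {"dx":18,"dy":0,"dz":0,"wx":0,"wy":0,"wz":0}
    - {"dx":10,"dy":0,"dz":0,"wx":0,"wy":0,"wz":0}
    - {"dx":3,"dy":0,"dz":0,"wx":0,"wy":0,"wz":0}
    - {"dx":0,"dy":0,"dz":0,"wx":0,"wy":0,"wz":0}

```text
clock: 15.82
position: [0.4191, -0.2888, 0.2655]
eef_rot: [-1.987, 1.569, -0.408]
wrist_force: [-0.2, 0.1, -1.3]
width: 0.0271
```

Run:
```python
from h import *
go((.417,-.295,.2595))
```

```text
t15.82 pos [ 0.4191 -0.2888  0.2655] shift mm [ 6.   2.2 -6.2] turn [ 0.0076 -0.0007  0.0016] w 0.0271 F [-0.2  0.1 -1.3]
```

apply_moves:
  increments:
    - {"dx":3,"dy":2,"dz":-5.5,"wx":0.007,"wy":-0.0005,"wz":0.0015}
    - {"dx":2,"dy":0,"dz":0,"wx":0,"wy":0,"wz":0}
    - {"dx":0,"dy":0,"dz":0,"wx":0,"wy":0,"wz":0}

```text
clock: 16.2
position: [0.4171, -0.295, 0.2612]
eef_rot: [-2.499, 1.569, -0.928]
wrist_force: [-0.2, 0.6, -2.0]
width: 0.0272
```

Run:
```python
from h import *
go((.417,-.295,.2595))
```

```text
t16.20 pos [ 0.4171 -0.295   0.2612] shift mm [ 1.7  0.1 -0. ] turn [ 0.     -0.0017  0.0013] w 0.0272 F [-0.2  0.6 -2. ]
```

apply_moves:
  increments:
    - {"dx":1.8,"dy":0,"dz":0,"wx":0,"wy":-0.0015,"wz":0.001}
    - {"dx":0,"dy":0,"dz":0,"wx":0,"wy":0,"wz":0}

```text
clock: 16.45
position: [0.4172, -0.295, 0.2597]
eef_rot: [-2.256, 1.57, -0.686]
wrist_force: [-0.5, 0.6, 0.2]
width: 0.0273
```

apply_moves:
  increments:
    - {"dx":0,"dy":0,"dz":0,"wx":0,"wy":0,"wz":0}
    - {"dx":0,"dy":0,"dz":0,"wx":0,"wy":0,"wz":0}
    - {"dx":0,"dy":0,"dz":0,"wx":0,"wy":0,"wz":0}
    - {"dx":-10,"dy":0,"dz":0,"wx":0,"wy":0,"wz":0}
    - {"dx":-30,"dy":0,"dz":0,"wx":0,"wy":0,"wz":0}
    - {"dx":-30,"dy":0,"dz":0,"wx":0,"wy":0,"wz":0}
    - {"dx":-15,"dy":0,"dz":0,"wx":0,"wy":0,"wz":0}
    - {"dx":0,"dy":0,"dz":0,"wx":0,"wy":0,"wz":0}
  claw: 0.6

```text
clock: 17.45
position: [0.4171, -0.2949, 0.35]
eef_rot: [-2.374, 1.567, -0.803]
wrist_force: [0.3, -0.5, -0.1]
width: 0.0529
```

Run:
```python
from h import *
go((.5374,.0403,.345))
D=cap("side"); cv2.imwrite("pics/g5.png",D["bgr"])
```

```text
t17.45 pos [ 0.4171 -0.2949  0.35  ] shift mm [   4.5 -120.3  335.2] turn [ 0.0001 -0.0024  0.0023] w 0.0529 F [ 0.3 -0.5 -0.1]
```

View pics/g5.png

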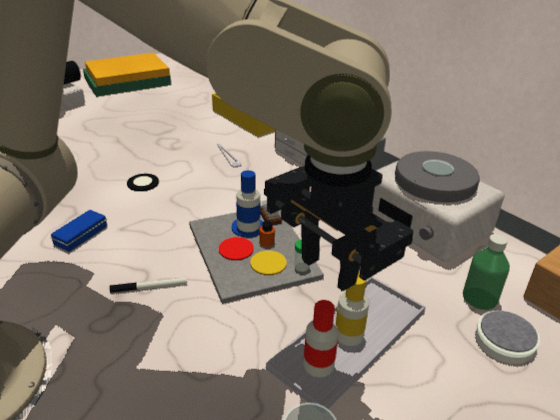

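Red and yellow stand in the tray. Blue is next.

apply_moves:
  increments:
    - {"dx":0,"dy":-8,"dz":25,"wx":0,"wy":-0.002,"wz":0.002}
    - {"dx":0,"dy":-18,"dz":50,"wx":0,"wy":0,"wz":0}
    - {"dx":0,"dy":-20,"dz":58,"wx":0,"wy":0,"wz":0}
    - {"dx":0,"dy":-20,"dz":58,"wx":0,"wy":0,"wz":0}
    - {"dx":0,"dy":-20,"dz":58,"wx":0,"wy":0,"wz":0}
    - {"dx":0,"dy":-16,"dz":40,"wx":0,"wy":0,"wz":0}
    - {"dx":0,"dy":-8,"dz":22,"wx":0,"wy":0,"wz":0}
    - {"dx":0,"dy":-3,"dz":10,"wx":0,"wy":0,"wz":0}
    - {"dx":0,"dy":0,"dz":0,"wx":0,"wy":0,"wz":0}

```text
clock: 18.62
position: [0.5323, 0.0351, 0.343]
eef_rot: [1.197, 1.56, 2.765]
wrist_force: [-0.4, 0.1, 0.4]
width: 0.0532
```

Run:
```python
from h import *
go((.5374,.0403,.2705))
```

```text
t18.62 pos [0.5323 0.0351 0.343 ] shift mm [72.4 -5.9  4.9] turn [-0.0022  0.004  -0.0102] w 0.0532 F [-0.4  0.1  0.4]
```

apply_moves:
  increments:
    - {"dx":10,"dy":-5,"dz":5,"wx":-0.002,"wy":0.004,"wz":-0.01}
    - {"dx":20,"dy":0,"dz":0,"wx":0,"wy":0,"wz":0}
    - {"dx":18,"dy":0,"dz":0,"wx":0,"wy":0,"wz":0}
    - {"dx":12,"dy":0,"dz":0,"wx":0,"wy":0,"wz":0}
    - {"dx":5,"dy":0,"dz":0,"wx":0,"wy":0,"wz":0}
    - {"dx":0,"dy":0,"dz":0,"wx":0,"wy":0,"wz":0}

```text
clock: 19.38
position: [0.5375, 0.0369, 0.2738]
eef_rot: [-2.524, 1.57, -0.959]
wrist_force: [-0.0, 0.1, 1.0]
width: 0.0528
```

Run:
```python
from h import *
go((.5374,.0403,.2705))
```

```text
t19.38 pos [0.5375 0.0369 0.2738] shift mm [3.3 0.1 3.4] turn [-0.0053 -0.001   0.0007] w 0.0528 F [-0.   0.1  1. ]
```

apply_moves:
  increments:
    - {"dx":3.3,"dy":0,"dz":3.5,"wx":-0.005,"wy":-0.001,"wz":0.001}
    - {"dx":0,"dy":0,"dz":0,"wx":0,"wy":0,"wz":0}

```text
clock: 19.62
position: [0.5377, 0.0406, 0.2711]
eef_rot: [-1.666, 1.57, -0.096]
wrist_force: [0.7, 0.2, -0.2]
width: 0.053
```

apply_moves:
  increments:
    - {"dx":0,"dy":0,"dz":0,"wx":0,"wy":0,"wz":0}
    - {"dx":0,"dy":0,"dz":0,"wx":0,"wy":0,"wz":0}
    - {"dx":0,"dy":0,"dz":0,"wx":0,"wy":0,"wz":0}
    - {"dx":0,"dy":0,"dz":0,"wx":0,"wy":0,"wz":0}
  claw: 0

```text
clock: 20.12
position: [0.5378, 0.0407, 0.2716]
eef_rot: [-1.701, 1.569, -0.131]
wrist_force: [0.3, 0.1, -0.6]
width: 0.027
```

Run:
```python
from h import *
go((.571,-.273,.355))
```

```text
t20.12 pos [0.5378 0.0407 0.2716] shift mm [ -83.2  -33.4 -313.7] turn [ 0.0001 -0.0003  0.0022] w 0.027 F [ 0.3  0.1 -0.6]
```

apply_moves:
  increments:
    - {"dx":-15,"dy":0,"dz":0,"wx":0,"wy":0,"wz":0}
    - {"dx":-25,"dy":0,"dz":0,"wx":0,"wy":0,"wz":0}
    - {"dx":-25,"dy":0,"dz":0,"wx":0,"wy":0,"wz":0}
    - {"dx":-18,"dy":0,"dz":0,"wx":0,"wy":0,"wz":0}
    - {"dx":0,"dy":0,"dz":0,"wx":0,"wy":0,"wz":0}

```text
clock: 20.75
position: [0.5373, 0.0407, 0.3608]
eef_rot: [-1.703, 1.567, -0.132]
wrist_force: [-0.2, -0.4, -1.3]
width: 0.0272
```

Run:
```python
from h import *
go((.571,-.273,.355))
D=cap("side"); cv2.imwrite("pics/g6.png",D["bgr"])
```

```text
t20.75 pos [0.5373 0.0407 0.3608] shift mm [   6.1  -33.6 -313.7] turn [ 0.0001 -0.0006  0.0042] w 0.0272 F [-0.2 -0.4 -1.3]
```

View pics/g6.png

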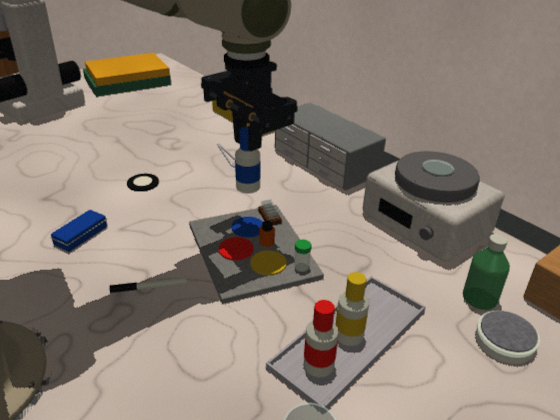

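Blue is held upright above its coaster with its bottom at about 105 mm, which clears the vial (64 mm). Carrying it to the far slot.

apply_moves:
  increments:
    - {"dx":0,"dy":-4,"dz":-25,"wx":0,"wy":0,"wz":0.004}
    - {"dx":0,"dy":-8,"dz":-50,"wx":0,"wy":0,"wz":0}
    - {"dx":0,"dy":-8,"dz":-56,"wx":0,"wy":0,"wz":0}
    - {"dx":0,"dy":-8,"dz":-56,"wx":0,"wy":0,"wz":0}
    - {"dx":0,"dy":-4,"dz":-56,"wx":0,"wy":0,"wz":0}
    - {"dx":0,"dy":-1,"dz":-36,"wx":0,"wy":0,"wz":0}
    - {"dx":0,"dy":0,"dz":-18,"wx":0,"wy":0,"wz":0}
    - {"dx":0,"dy":0,"dz":-8,"wx":0,"wy":0,"wz":0}
    - {"dx":0,"dy":0,"dz":0,"wx":0,"wy":0,"wz":0}

```text
clock: 21.92
position: [0.5708, -0.2716, 0.3521]
eef_rot: [1.077, 1.558, 2.651]
wrist_force: [-0.2, 0.3, -1.4]
width: 0.0271
```

Run:
```python
from h import *
go((.571,-.273,.2597))
```

```text
t21.93 pos [ 0.5708 -0.2716  0.3521] shift mm [92.4 -1.3 -2. ] turn [ 0.0034  0.0063 -0.0117] w 0.0271 F [-0.2  0.3 -1.4]
```

apply_moves:
  increments:
    - {"dx":12,"dy":-1,"dz":-4,"wx":0.006,"wy":0.006,"wz":-0.012}
    - {"dx":20,"dy":0,"dz":-1,"wx":0,"wy":0,"wz":0}
    - {"dx":22,"dy":0,"dz":-1,"wx":0,"wy":0,"wz":0}
    - {"dx":18,"dy":0,"dz":0,"wx":0,"wy":0,"wz":0}
    - {"dx":10,"dy":0,"dz":0,"wx":0,"wy":0,"wz":0}
    - {"dx":3,"dy":0,"dz":0,"wx":0,"wy":0,"wz":0}
    - {"dx":0,"dy":0,"dz":0,"wx":0,"wy":0,"wz":0}

```text
clock: 22.8
position: [0.5729, -0.2724, 0.2626]
eef_rot: [-1.613, 1.568, -0.04]
wrist_force: [0.7, -0.1, -0.6]
width: 0.0273
```

Run:
```python
from h import *
go((.571,-.273,.2597))
```

```text
t22.80 pos [ 0.5729 -0.2724  0.2626] shift mm [ 2.9  1.9 -0.6] turn [ 0.0026 -0.0001  0.0027] w 0.0273 F [ 0.7 -0.1 -0.6]
```

apply_moves:
  increments:
    - {"dx":2.5,"dy":0,"dz":0,"wx":0.002,"wy":0,"wz":0.003}
    - {"dx":0.5,"dy":0,"dz":0,"wx":0,"wy":0,"wz":0}
    - {"dx":0,"dy":0,"dz":0,"wx":0,"wy":0,"wz":0}

```text
clock: 23.18
position: [0.5731, -0.2724, 0.2607]
eef_rot: [-2.378, 1.569, -0.807]
wrist_force: [-0.3, 0.0, -1.7]
width: 0.0273
```

Run:
```python
from h import *
go((.571,-.273,.2597))
```

```text
t23.18 pos [ 0.5731 -0.2724  0.2607] shift mm [ 1.   2.1 -0.6] turn [ 0.0005 -0.0015  0.0014] w 0.0273 F [-0.3  0.  -1.7]
```

apply_moves:
  increments:
    - {"dx":1.3,"dy":0,"dz":0,"wx":0,"wy":-0.001,"wz":0.001}
    - {"dx":0,"dy":0,"dz":0,"wx":0,"wy":0,"wz":0}

```text
clock: 23.42
position: [0.5731, -0.2725, 0.2597]
eef_rot: [-2.304, 1.57, -0.733]
wrist_force: [-0.7, 0.2, -0.7]
width: 0.0275
```

apply_moves:
  increments:
    - {"dx":0,"dy":0,"dz":0,"wx":0,"wy":0,"wz":0}
    - {"dx":0,"dy":0,"dz":0,"wx":0,"wy":0,"wz":0}
    - {"dx":0,"dy":0,"dz":0,"wx":0,"wy":0,"wz":0}
    - {"dx":-10,"dy":0,"dz":0,"wx":0,"wy":0,"wz":0}
    - {"dx":-30,"dy":0,"dz":0,"wx":0,"wy":0,"wz":0}
    - {"dx":-30,"dy":0,"dz":0,"wx":0,"wy":0,"wz":0}
    - {"dx":-15,"dy":0,"dz":0,"wx":0,"wy":0,"wz":0}
    - {"dx":0,"dy":0,"dz":0,"wx":0,"wy":0,"wz":0}
  claw: 0.6

```text
clock: 24.42
position: [0.573, -0.2724, 0.3492]
eef_rot: [-2.245, 1.568, -0.674]
wrist_force: [-0.3, -0.9, 0.2]
width: 0.0527
```

Run:
```python
from h import *
go((.61,-.03,.345))
```

```text
t24.43 pos [ 0.573  -0.2724  0.3492] shift mm [  3.9 -37.2 242.4] turn [ 0.0005 -0.0015  0.0019] w 0.0527 F [-0.3 -0.9  0.2]
```

Now a wrist look at the board with the bare coasters and the oil.

apply_moves:
  increments:
    - {"dx":0,"dy":-5,"dz":25,"wx":0,"wy":0,"wz":0.002}
    - {"dx":0,"dy":-8,"dz":50,"wx":0,"wy":0,"wz":0}
    - {"dx":0,"dy":-8,"dz":55,"wx":0,"wy":0,"wz":0}
    - {"dx":0,"dy":-8,"dz":50,"wx":0,"wy":0,"wz":0}
    - {"dx":0,"dy":-5,"dz":32,"wx":0,"wy":0,"wz":0}
    - {"dx":0,"dy":-2,"dz":16,"wx":0,"wy":0,"wz":0}
    - {"dx":0,"dy":0,"dz":6,"wx":0,"wy":0,"wz":0}
    - {"dx":0,"dy":0,"dz":0,"wx":0,"wy":0,"wz":0}

```text
clock: 25.42
position: [0.6091, -0.0332, 0.3406]
eef_rot: [1.367, 1.559, 2.935]
wrist_force: [-0.6, -0.0, 0.5]
width: 0.0529
```

Run:
```python
from h import *
go((.61,-.03,.345))
W=cap("wrist"); D=cap("side");S=cap("scene")
cv2.imwrite("pics/w4.png",W["bgr"]);cv2.imwrite("pics/d4.png",D["bgr"]);cv2.imwrite("pics/s4.png",S["bgr"])
import pickle; pickle.dump((W,D,S),open("v4.pkl","wb"))
```

```text
t25.43 pos [ 0.6091 -0.0332  0.3406] shift mm [-4.4 -0.8  3.3] turn [-0.0027  0.0024 -0.0115] w 0.0529 F [-0.6 -0.   0.5]
```

View pics/w4.png

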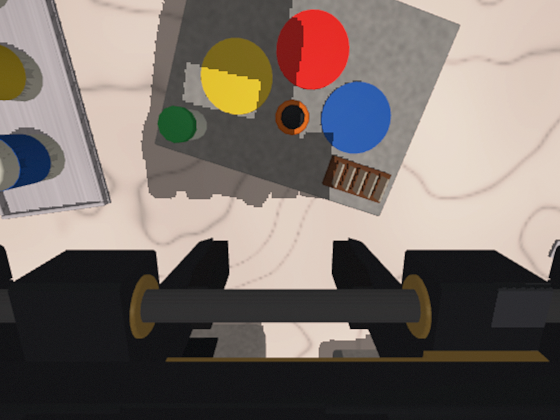

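View pics/d4.png

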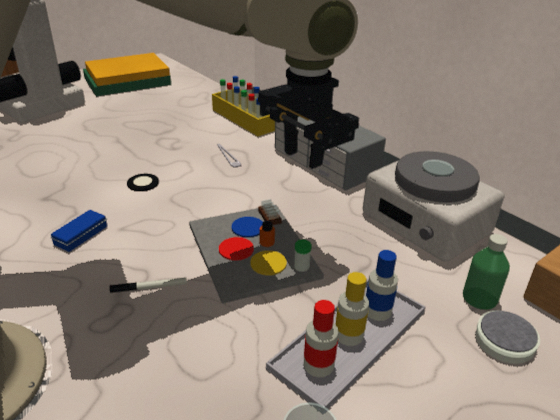

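View pics/s4.png

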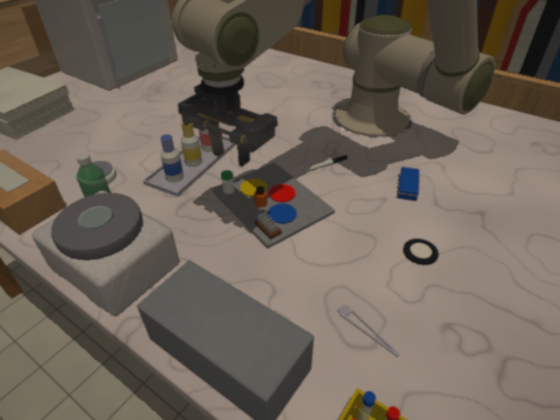

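All three bottles stand in the tray. In the wrist view the coasters are at about (237,76), (313,49) and (356,117), and the oil cap is at (292,117). I'll measure these.

Run:
```python
from h import *; import pickle
W,D,S=pickle.load(open("v4.pkl","rb"))
rois={"W":{"red":(270,0,355,95),"blue":(313,75,395,160),"yellow":(195,33,278,120)},"D":{"red":(215,232,258,265),"blue":(228,212,262,240),"yellow":(245,246,295,280)},"S":{"red":(262,180,300,206),"blue":(262,200,302,228),"yellow":(235,172,270,200)}}
for n,c in (("W",W),("D",D),("S",S)):
    for col,r in rois[n].items():
        b,m=blobs(c,col,r,smin=90,vmin=25,amin=20)
        cs,_=cv2.findContours(m,cv2.RETR_EXTERNAL,cv2.CHAIN_APPROX_NONE); q=cv2.convexHull(np.vstack(cs)); e=cv2.fitEllipse(q)
        M=cv2.moments(q);ce=(M["m10"]/M["m00"],M["m01"]/M["m00"])
        print(n,col,np.round(e[0],1),np.round(e[1],1),np.round(ce,1),onz(c,*ce,.016).round(4))
hsv=cv2.cvtColor(W["bgr"],cv2.COLOR_BGR2HSV);x0,y0,x1,y1=(270,95,315,140)
k=(hsv[y0:y1,x0:x1,2]<45).astype(np.uint8);am=cv2.inRange(hsv,(2,130,30),(20,255,255))[y0:y1,x0:x1]
for n,mm in (("cap",k),("amber",am)):
    nn,l,s,ce=cv2.connectedComponentsWithStats(mm);i=1+np.argmax(s[1:,4]);print(n,s[i],ce[i]+[x0,y0]);
    cs,_=cv2.findContours((l==i).astype(np.uint8),cv2.RETR_EXTERNAL,cv2.CHAIN_APPROX_NONE);e=cv2.fitEllipse(cs[0]);print(e)
    u=np.array(e[0])+[x0,y0];print("  ",onz(W,*u,.058 if n=="cap" else .042))
for n,c,r in(("D",D,(255,215,280,250)),("S",S,(250,183,272,212))):
    hs=cv2.cvtColor(c["bgr"],cv2.COLOR_BGR2HSV);m=cv2.inRange(hs,(4,120,30),(18,255,255));x0,y0,x1,y1=r;mm=m[y0:y1,x0:x1]
    nn,l,s,ce=cv2.connectedComponentsWithStats(mm);i=1+np.argmax(s[1:,4]);u=ce[i]+[x0,y0];print(n,"amber",s[i],u,onz(c,*u,.0285))
```

```text
W red [312.3  48.9] [73.3 80.9] [312.3  49. ] [ 0.4768 -0.0042  0.016 ]
W blue [355.5 117.1] [68.4 73.1] [355.5 117.1] [0.5356 0.0379 0.016 ]
W yellow [236.2  75.8] [71.8 77.8] [236.2  75.9] [ 0.4991 -0.0733  0.016 ]
D red [235.7 248.1] [24.3 35.8] [235.7 248.1] [ 0.4738 -0.0027  0.016 ]
D blue [246.9 226.4] [21.  31.3] [246.6 226.4] [0.5315 0.0409 0.016 ]
D yellow [268.  262.3] [25.8 36.9] [267.9 262.3] [ 0.4959 -0.0723  0.016 ]
S red [279.9 192.4] [18.3 33.5] [280.7 192.4] [ 0.478  -0.0058  0.016 ]
S blue [282.  212.9] [19.7 28.2] [282. 213.] [0.5368 0.0394 0.016 ]
S yellow [253.1 187.1] [18.2 27.8] [252.7 186.7] [ 0.4994 -0.0748  0.016 ]
cap [ 11  10  23  24 409] [291.89242054 116.599022  ]
((22.122638702392578, 21.62752342224121), (21.692211151123047, 22.834808349609375), 13.467910766601562)
   [ 0.53602156 -0.02348352  0.058     ]
amber [  5   5  34  35 517] [291.21470019 117.10638298]
((21.69695472717285, 21.919645309448242), (32.92397689819336, 34.092472076416016), 7.193121910095215)
   [ 0.53589787 -0.02324324  0.042     ]
D amber [  5  11  15  21 257] [266.96108949 236.9844358 ] [ 0.53157224 -0.02414312  0.0285    ]
S amber [  4   7  15  17 178] [260.64044944 198.69101124] [ 0.53607564 -0.02155588  0.0285    ]
```

Coasters (wrist): red (.477,-.004), blue (.536,.038), yellow (.499,-.073). They agree within about 3 mm across views. The oil is at (.536,-.023). Moving to the oil.

apply_moves:
  increments:
    - {"dx":0,"dy":20,"dz":4,"wx":-0.002,"wy":0.002,"wz":-0.011}
    - {"dx":10,"dy":30,"dz":4,"wx":0,"wy":0,"wz":0}
    - {"dx":20,"dy":18,"dz":2,"wx":0,"wy":0,"wz":0}
    - {"dx":25,"dy":3,"dz":0,"wx":0,"wy":0,"wz":0}
    - {"dx":20,"dy":0,"dz":0,"wx":0,"wy":0,"wz":0}
    - {"dx":10,"dy":0,"dz":0,"wx":0,"wy":0,"wz":0}
    - {"dx":0,"dy":0,"dz":0,"wx":0,"wy":0,"wz":0}

```text
clock: 26.45
position: [0.536, -0.0282, 0.2549]
eef_rot: [-1.891, 1.567, -0.329]
wrist_force: [0.5, 0.0, 1.0]
width: 0.053
```

Run:
```python
from h import *
go((.5358,-.0234,.185))
```

```text
t26.45 pos [ 0.536  -0.0282  0.2549] shift mm [69.9  0.5  4.9] turn [-0.0085 -0.0013  0.0038] w 0.053 F [0.5 0.  1. ]
```

apply_moves:
  increments:
    - {"dx":8,"dy":0,"dz":5,"wx":-0.008,"wy":-0.001,"wz":0.004}
    - {"dx":15,"dy":0,"dz":0,"wx":0,"wy":0,"wz":0}
    - {"dx":5,"dy":0,"dz":0,"wx":0,"wy":0,"wz":0}
    - {"dx":0,"dy":0,"dz":0,"wx":0,"wy":0,"wz":0}

```text
clock: 26.95
position: [0.5365, -0.0231, 0.226]
eef_rot: [-2.069, 1.569, -0.498]
wrist_force: [0.9, -0.5, -0.8]
width: 0.0531
```

Run:
```python
from h import *
go((.5358,-.0234,.185))
D=cap("side");S=cap("scene")
cv2.imwrite("pics/o1.png",np.vstack([cv2.resize(D["bgr"][130:290,180:360],None,fx=3,fy=3)[:300],cv2.resize(S["bgr"][140:240,200:380],None,fx=3,fy=3)]))
```

```text
t26.95 pos [ 0.5365 -0.0231  0.226 ] shift mm [41.   0.8 -0.3] turn [ 0.0001 -0.0007  0.0013] w 0.0531 F [ 0.9 -0.5 -0.8]
```

View pics/o1.png

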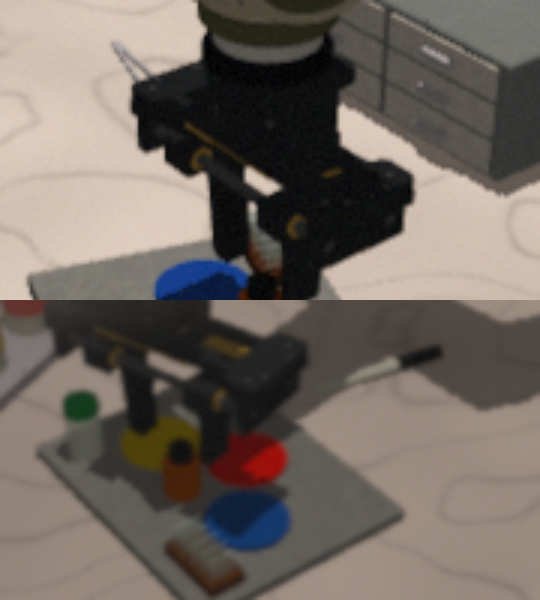

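The fingers straddle the oil, so I'll descend. The gripper body stays about 19 mm above the vial.

apply_moves:
  increments:
    - {"dx":12,"dy":0.5,"dz":0,"wx":0,"wy":0,"wz":0.001}
    - {"dx":14,"dy":0,"dz":0,"wx":0,"wy":0,"wz":0}
    - {"dx":9,"dy":0,"dz":0,"wx":0,"wy":0,"wz":0}
    - {"dx":4,"dy":0,"dz":0,"wx":0,"wy":0,"wz":0}
    - {"dx":0,"dy":0,"dz":0,"wx":0,"wy":0,"wz":0}

```text
clock: 27.68
position: [0.5361, -0.0232, 0.1846]
eef_rot: [-2.442, 1.57, -0.871]
wrist_force: [0.6, 0.4, 0.5]
width: 0.053
```

Run:
```python
from h import *
go((.5358,-.0234,.185))
```

```text
t27.68 pos [ 0.5361 -0.0232  0.1846] shift mm [-0.4  0.3 -0.2] turn [-0.0001 -0.0008  0.0007] w 0.053 F [0.6 0.4 0.5]
```

apply_moves:
  increments:
    - {"dx":0,"dy":0,"dz":0,"wx":0,"wy":0,"wz":0}
    - {"dx":0,"dy":0,"dz":0,"wx":0,"wy":0,"wz":0}
    - {"dx":0,"dy":0,"dz":0,"wx":0,"wy":0,"wz":0}
    - {"dx":0,"dy":0,"dz":0,"wx":0,"wy":0,"wz":0}
    - {"dx":-12,"dy":0,"dz":0,"wx":0,"wy":0,"wz":0}
    - {"dx":-25,"dy":0,"dz":0,"wx":0,"wy":0,"wz":0}
    - {"dx":-25,"dy":0,"dz":0,"wx":0,"wy":0,"wz":0}
    - {"dx":-12,"dy":0,"dz":0,"wx":0,"wy":0,"wz":0}
    - {"dx":0,"dy":0,"dz":0,"wx":0,"wy":0,"wz":0}
  claw: 0
  force: 15

```text
clock: 28.8
position: [0.5361, -0.0231, 0.2639]
eef_rot: [-1.99, 1.567, -0.42]
wrist_force: [-0.7, -0.0, 0.3]
width: 0.0297
```

Run:
```python
from h import *
go((.458,.336,.25))
D=cap("side");cv2.imwrite("pics/o2.png",D["bgr"])
```

```text
t28.80 pos [ 0.5361 -0.0231  0.2639] shift mm [ 13.1  78.1 359.1] turn [-0.     -0.0016  0.0035] w 0.0297 F [-0.7 -0.   0.3]
```

View pics/o2.png

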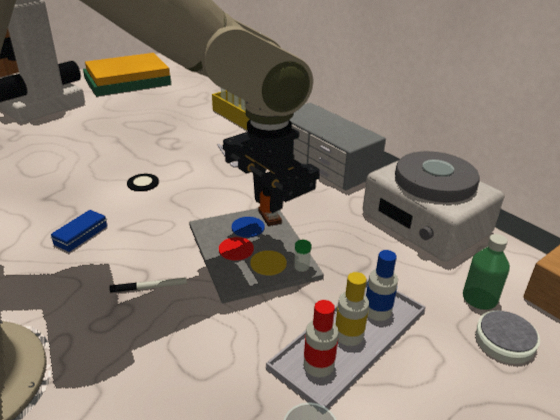

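The oil is held at (268,203). I'll carry it toward the dish, stopping short in x for a wrist look at it.

apply_moves:
  increments:
    - {"dx":0,"dy":0,"dz":25,"wx":0,"wy":-0.001,"wz":0.003}
    - {"dx":0,"dy":0,"dz":50,"wx":0,"wy":0,"wz":0}
    - {"dx":0,"dy":0,"dz":58,"wx":0,"wy":0,"wz":0}
    - {"dx":0,"dy":0,"dz":58,"wx":0,"wy":0,"wz":0}
    - {"dx":0,"dy":0,"dz":58,"wx":0,"wy":0,"wz":0}
    - {"dx":0,"dy":0,"dz":50,"wx":0,"wy":0,"wz":0}
    - {"dx":0,"dy":0,"dz":30,"wx":0,"wy":0,"wz":0}
    - {"dx":0,"dy":0,"dz":14,"wx":0,"wy":0,"wz":0}
    - {"dx":0,"dy":0,"dz":6,"wx":0,"wy":0,"wz":0}
    - {"dx":0,"dy":0,"dz":0,"wx":0,"wy":0,"wz":0}

```text
clock: 30.1
position: [0.5355, 0.3347, 0.2533]
eef_rot: [1.807, 1.556, -2.909]
wrist_force: [-0.4, 0.0, -0.5]
width: 0.0296
```

Run:
```python
from h import *
go((.458,.336,.25))
W=cap("wrist");cv2.imwrite("pics/o3.png",W["bgr"])
print(proj(W,(.458,.336,.006)))
g=cv2.cvtColor(W["bgr"],cv2.COLOR_BGR2GRAY);u,v=proj(W,(.458,.336,.006)).astype(int)
y0=max(0,v-70);k=np.zeros_like(g);k[y0:v+70,u-70:u+70]=(g[y0:v+70,u-70:u+70]<55)*255
cs,h=cv2.findContours(k,cv2.RETR_CCOMP,cv2.CHAIN_APPROX_NONE)
for c in cs:
    if cv2.contourArea(c)>300: e=cv2.fitEllipse(c);print(np.round(e[0],1),np.round(e[1],1),onz(W,*e[0],.006))
```

```text
t30.10 pos [0.5355 0.3347 0.2533] shift mm [ 4.5 77.4  1. ] turn [-0.0039 -0.0035 -0.0145] w 0.0296 F [-0.4  0.  -0.5]
[283.89685697 110.04337325]
[283.2 109.5] [ 98.8 103.2] [0.45763931 0.33553587 0.006     ]
[283.7 110.6] [61.9 64.4] [0.45834047 0.33586527 0.006     ]
```

View pics/o3.png

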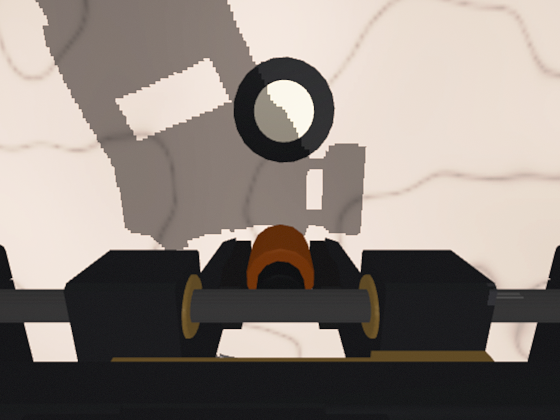

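The dish is at (.458,.336) again, and the oil sits centred between the jaws.

apply_moves:
  increments:
    - {"dx":0,"dy":15,"dz":0,"wx":-0.004,"wy":-0.0035,"wz":-0.0145}
    - {"dx":0,"dy":25,"dz":0,"wx":0,"wy":0,"wz":0}
    - {"dx":5,"dy":22,"dz":0,"wx":0,"wy":0,"wz":0}
    - {"dx":10,"dy":10,"dz":0,"wx":0,"wy":0,"wz":0}
    - {"dx":15,"dy":3,"dz":0,"wx":0,"wy":0,"wz":0}
    - {"dx":10,"dy":0,"dz":0,"wx":0,"wy":0,"wz":0}
    - {"dx":0,"dy":0,"dz":0,"wx":0,"wy":0,"wz":0}

```text
clock: 31.02
position: [0.4613, 0.3296, 0.2111]
eef_rot: [-1.867, 1.569, -0.304]
wrist_force: [0.1, -0.1, 0.3]
width: 0.0296
```

Run:
```python
from h import *
go((.458,.3358,.1786))
```

```text
t31.02 pos [0.4613 0.3296 0.2111] shift mm [32.5  3.4  6.2] turn [-0.0076 -0.0004  0.0013] w 0.0296 F [ 0.1 -0.1  0.3]
```

apply_moves:
  increments:
    - {"dx":8,"dy":3.2,"dz":6.2,"wx":-0.0075,"wy":0,"wz":0.001}
    - {"dx":10,"dy":0,"dz":0,"wx":0,"wy":0,"wz":0}
    - {"dx":6,"dy":0,"dz":0,"wx":0,"wy":0,"wz":0}
    - {"dx":2,"dy":0,"dz":0,"wx":0,"wy":0,"wz":0}
    - {"dx":0,"dy":0,"dz":0,"wx":0,"wy":0,"wz":0}

```text
clock: 31.65
position: [0.4586, 0.3364, 0.1833]
eef_rot: [-1.702, 1.57, -0.13]
wrist_force: [0.0, -0.0, -0.6]
width: 0.0296
```

Run:
```python
from h import *
go((.458,.3358,.1786))
```

```text
t31.65 pos [0.4586 0.3364 0.1833] shift mm [ 4.7  0.7 -0.6] turn [ 0.0004 -0.0001  0.0009] w 0.0296 F [ 0.  -0.  -0.6]
```

apply_moves:
  increments:
    - {"dx":3,"dy":0.5,"dz":-0.5,"wx":0,"wy":0,"wz":0.001}
    - {"dx":1.5,"dy":0,"dz":0,"wx":0,"wy":0,"wz":0}
    - {"dx":0,"dy":0,"dz":0,"wx":0,"wy":0,"wz":0}

```text
clock: 32.02
position: [0.4583, 0.3358, 0.1792]
eef_rot: [-1.181, 1.57, 0.39]
wrist_force: [-0.1, 0.9, -0.0]
width: 0.0295
```

Run:
```python
from h import *
go((.458,.3358,.1786))
```

```text
t32.02 pos [0.4583 0.3358 0.1792] shift mm [ 0.6  0.3 -0. ] turn [0.0002 0.0003 0.0008] w 0.0295 F [-0.1  0.9 -0. ]
```

Release and rise.

apply_moves:
  increments:
    - {"dx":0.6,"dy":0,"dz":0,"wx":0,"wy":0,"wz":0}
    - {"dx":0,"dy":0,"dz":0,"wx":0,"wy":0,"wz":0}

```text
clock: 32.28
position: [0.4583, 0.3359, 0.1792]
eef_rot: [-1.233, 1.57, 0.338]
wrist_force: [-0.6, 0.6, -0.3]
width: 0.0294
```

apply_moves:
  increments:
    - {"dx":0,"dy":0,"dz":0,"wx":0,"wy":0,"wz":0}
    - {"dx":0,"dy":0,"dz":0,"wx":0,"wy":0,"wz":0}
    - {"dx":0,"dy":0,"dz":0,"wx":0,"wy":0,"wz":0}
    - {"dx":-10,"dy":0,"dz":0,"wx":0,"wy":0,"wz":0}
    - {"dx":-30,"dy":0,"dz":0,"wx":0,"wy":0,"wz":0}
    - {"dx":-45,"dy":0,"dz":0,"wx":0,"wy":0,"wz":0}
    - {"dx":-45,"dy":-15,"dz":0,"wx":0,"wy":0,"wz":0}
    - {"dx":-25,"dy":-40,"dz":0,"wx":0,"wy":0,"wz":0}
    - {"dx":-10,"dy":-25,"dz":0,"wx":0,"wy":0,"wz":0}
    - {"dx":0,"dy":0,"dz":0,"wx":0,"wy":0,"wz":0}
  claw: 0.6

```text
clock: 33.52
position: [0.5392, 0.3356, 0.3539]
eef_rot: [-1.234, 1.566, 0.337]
wrist_force: [-1.0, 0.7, -0.6]
width: 0.0526
```

Run:
```python
from h import *
go((.571,-.273,.35))
W=cap("wrist");D=cap("side");cv2.imwrite("pics/o4.png",np.vstack([W["bgr"][:300],D["bgr"][100:370]]))
```

```text
t33.52 pos [0.5392 0.3356 0.3539] shift mm [   3.1  -31.3 -608.7] turn [0.0009 0.0015 0.0042] w 0.0526 F [-1.   0.7 -0.6]
```

View pics/o4.png

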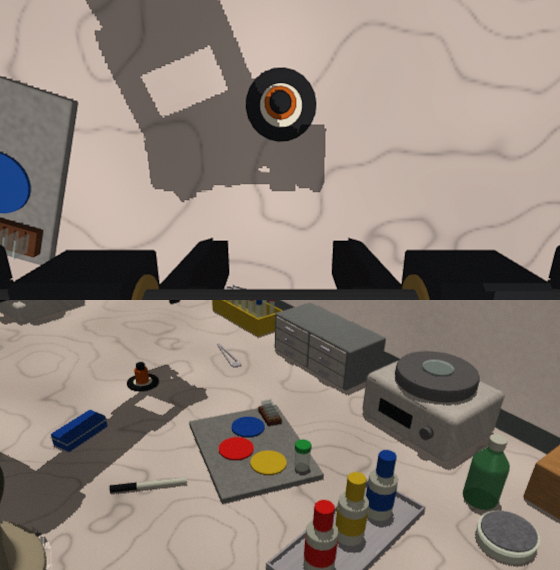

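The oil stands in the middle of the white spot (wrist view (281,103)). Next I'll take another look at the bare coasters on the way.

apply_moves:
  increments:
    - {"dx":-10,"dy":-10,"dz":-25,"wx":0.001,"wy":0.0015,"wz":0.004}
    - {"dx":-15,"dy":-15,"dz":-50,"wx":0,"wy":0,"wz":0}
    - {"dx":-10,"dy":-15,"dz":-58,"wx":0,"wy":0,"wz":0}
    - {"dx":-5,"dy":-10,"dz":-58,"wx":0,"wy":0,"wz":0}
    - {"dx":0,"dy":-5,"dz":-58,"wx":0,"wy":0,"wz":0}
    - {"dx":0,"dy":-4,"dz":-55,"wx":0,"wy":0,"wz":0}
    - {"dx":0,"dy":-2,"dz":-32,"wx":0,"wy":0,"wz":0}
    - {"dx":0,"dy":0,"dz":-15,"wx":0,"wy":0,"wz":0}
    - {"dx":0,"dy":0,"dz":-5,"wx":0,"wy":0,"wz":0}
    - {"dx":0,"dy":0,"dz":0,"wx":0,"wy":0,"wz":0}

```text
clock: 34.88
position: [0.594, -0.0238, 0.3891]
eef_rot: [1.574, 1.555, -3.128]
wrist_force: [-0.5, -0.4, 0.5]
width: 0.0532
```

```bash
cat > coast.py <<'E'
from h import *
go((.573,-.2725,.35))
W=cap("wrist");cv2.imwrite("pics/c1.png",W["bgr"])
P={"red":(.476,-.004),"blue":(.5355,.0385),"yellow":(.4985,-.0735)}
for col,p in P.items():
    u,v=proj(W,(*p,.016)).astype(int); r=(max(0,u-40),max(0,v-42),u+40,v+42)
    b,m=blobs(W,col,r,smin=90,vmin=25,amin=60)
    cs,_=cv2.findContours(m,cv2.RETR_EXTERNAL,cv2.CHAIN_APPROX_NONE); q=cv2.convexHull(np.vstack([c for c in cs if cv2.contourArea(c)>40])); e=cv2.fitEllipse(q)
    print(col,(u,v),np.round(e[0],1),np.round(e[1],1),onz(W,*e[0],.016).round(4))
E
python3 coast.py
```

```text
t34.88 pos [ 0.594  -0.0238  0.3891] shift mm [  39.5   23.  -248.5] turn [ 0.0104 -0.0001 -0.0157] w 0.0532 F [-0.5 -0.4  0.5]
red (np.int64(300), np.int64(76)) [300.7  77.3] [62.1 66.6] [ 0.4768 -0.0042  0.016 ]
blue (np.int64(337), np.int64(134)) [337.3 134.5] [58.2 60.9] [0.5357 0.038  0.016 ]
yellow (np.int64(236), np.int64(98)) [236.1  98.6] [60.8 64.6] [ 0.4991 -0.0734  0.016 ]
```

View pics/c1.png

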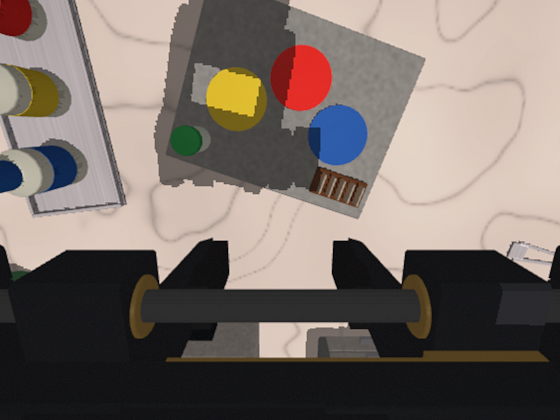

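Both wrist looks agree: red (.4768,-.0042), blue (.5357,.0380), yellow (.4991,-.0734). Back to the tray for blue.

apply_moves:
  increments:
    - {"dx":0,"dy":3,"dz":-25,"wx":0.01,"wy":0,"wz":-0.016}
    - {"dx":5,"dy":5,"dz":-50,"wx":0,"wy":0,"wz":0}
    - {"dx":8,"dy":5,"dz":-56,"wx":0,"wy":0,"wz":0}
    - {"dx":8,"dy":5,"dz":-50,"wx":0,"wy":0,"wz":0}
    - {"dx":8,"dy":3,"dz":-36,"wx":0,"wy":0,"wz":0}
    - {"dx":5,"dy":0,"dz":-18,"wx":0,"wy":0,"wz":0}
    - {"dx":2,"dy":0,"dz":-8,"wx":0,"wy":0,"wz":0}
    - {"dx":0,"dy":0,"dz":0,"wx":0,"wy":0,"wz":0}

```text
clock: 35.92
position: [0.5764, -0.2638, 0.3524]
eef_rot: [-1.001, 1.568, 0.583]
wrist_force: [0.0, 0.4, 0.2]
width: 0.0528
```

Run:
```python
from h import *
go((.573,-.2725,.26))
```

```text
t35.92 pos [ 0.5764 -0.2638  0.3524] shift mm [92.4  3.7 -8.8] turn [0.0139 0.0016 0.0024] w 0.0528 F [0.  0.4 0.2]
```

apply_moves:
  increments:
    - {"dx":12,"dy":3.5,"dz":-8.8,"wx":0.014,"wy":0.0015,"wz":0.002}
    - {"dx":22,"dy":0,"dz":0,"wx":0,"wy":0,"wz":0}
    - {"dx":22,"dy":0,"dz":0,"wx":0,"wy":0,"wz":0}
    - {"dx":10,"dy":0,"dz":0,"wx":0,"wy":0,"wz":0}
    - {"dx":0,"dy":0,"dz":0,"wx":0,"wy":0,"wz":0}

```text
clock: 36.55
position: [0.5733, -0.2703, 0.2838]
eef_rot: [-2.072, 1.57, -0.499]
wrist_force: [-0.4, 0.5, 0.2]
width: 0.0527
```

Run:
```python
from h import *
go((.573,-.2725,.26))
```

```text
t36.55 pos [ 0.5733 -0.2703  0.2838] shift mm [23.8  0.3 -2.2] turn [ 0.0016 -0.0004  0.0007] w 0.0527 F [-0.4  0.5  0.2]
```

apply_moves:
  increments:
    - {"dx":10,"dy":0.3,"dz":-2.2,"wx":0.0015,"wy":0,"wz":0.001}
    - {"dx":9,"dy":0,"dz":0,"wx":0,"wy":0,"wz":0}
    - {"dx":4,"dy":0,"dz":0,"wx":0,"wy":0,"wz":0}
    - {"dx":0,"dy":0,"dz":0,"wx":0,"wy":0,"wz":0}

```text
clock: 37.05
position: [0.5732, -0.2727, 0.2606]
eef_rot: [-2.472, 1.569, -0.901]
wrist_force: [-0.0, 0.4, 0.6]
width: 0.0527
```

Run:
```python
from h import *
go((.573,-.2725,.26))
```

```text
t37.05 pos [ 0.5732 -0.2727  0.2606] shift mm [0.6 0.2 0.2] turn [ 0.     -0.0018  0.0014] w 0.0527 F [-0.   0.4  0.6]
```

apply_moves:
  increments:
    - {"dx":0,"dy":0,"dz":0,"wx":0,"wy":-0.002,"wz":0.0015}
    - {"dx":0,"dy":0,"dz":0,"wx":0,"wy":0,"wz":0}
    - {"dx":0,"dy":0,"dz":0,"wx":0,"wy":0,"wz":0}
    - {"dx":0,"dy":0,"dz":0,"wx":0,"wy":0,"wz":0}
    - {"dx":-15,"dy":0,"dz":0,"wx":0,"wy":0,"wz":0}
    - {"dx":-28,"dy":0,"dz":0,"wx":0,"wy":0,"wz":0}
    - {"dx":-28,"dy":0,"dz":0,"wx":0,"wy":0,"wz":0}
    - {"dx":-25,"dy":0,"dz":0,"wx":0,"wy":0,"wz":0}
    - {"dx":-10,"dy":0,"dz":0,"wx":0,"wy":0,"wz":0}
    - {"dx":0,"dy":0,"dz":0,"wx":0,"wy":0,"wz":0}
  claw: 0
  force: 25

```text
clock: 38.3
position: [0.5729, -0.2724, 0.3743]
eef_rot: [-2.122, 1.568, -0.551]
wrist_force: [0.9, -0.7, -1.4]
width: 0.0277
```

Run:
```python
from h import *
go((.5355,.0383,.36))
```

```text
t38.30 pos [ 0.5729 -0.2724  0.3743] shift mm [ 13.8  37.4 310.8] turn [ 0.0002 -0.0014  0.0023] w 0.0277 F [ 0.9 -0.7 -1.4]
```

apply_moves:
  increments:
    - {"dx":0,"dy":4,"dz":25,"wx":0,"wy":-0.0015,"wz":0.002}
    - {"dx":0,"dy":8,"dz":50,"wx":0,"wy":0,"wz":0}
    - {"dx":0,"dy":8,"dz":56,"wx":0,"wy":0,"wz":0}
    - {"dx":0,"dy":8,"dz":56,"wx":0,"wy":0,"wz":0}
    - {"dx":0,"dy":6,"dz":54,"wx":0,"wy":0,"wz":0}
    - {"dx":0,"dy":3,"dz":36,"wx":0,"wy":0,"wz":0}
    - {"dx":0,"dy":0,"dz":18,"wx":0,"wy":0,"wz":0}
    - {"dx":0,"dy":0,"dz":8,"wx":0,"wy":0,"wz":0}
    - {"dx":0,"dy":0,"dz":0,"wx":0,"wy":0,"wz":0}

```text
clock: 39.42
position: [0.5333, 0.0393, 0.3663]
eef_rot: [1.216, 1.557, 2.785]
wrist_force: [-0.7, 0.2, -0.7]
width: 0.0268
```

Run:
```python
from h import *
go((.5355,.0383,.2726))
```

```text
t39.42 pos [0.5333 0.0393 0.3663] shift mm [93.6 -3.4 -1.4] turn [-0.0013  0.0048 -0.0129] w 0.0268 F [-0.7  0.2 -0.7]
```

apply_moves:
  increments:
    - {"dx":12,"dy":-2,"dz":2,"wx":-0.004,"wy":0.005,"wz":-0.013}
    - {"dx":22,"dy":0,"dz":0,"wx":0,"wy":0,"wz":0}
    - {"dx":22,"dy":0,"dz":0,"wx":0,"wy":0,"wz":0}
    - {"dx":15,"dy":0,"dz":0,"wx":0,"wy":0,"wz":0}
    - {"dx":8,"dy":0,"dz":0,"wx":0,"wy":0,"wz":0}
    - {"dx":0,"dy":0,"dz":0,"wx":0,"wy":0,"wz":0}

```text
clock: 40.17
position: [0.5359, 0.0369, 0.2842]
eef_rot: [-2.803, 1.569, -1.235]
wrist_force: [-0.6, -1.0, -0.8]
width: 0.0271
```

Run:
```python
from h import *
go((.5355,.0383,.2726))
```

```text
t40.17 pos [0.5359 0.0369 0.2842] shift mm [11.6  0.5  1.4] turn [-0.0022 -0.0013  0.0004] w 0.0271 F [-0.6 -1.  -0.8]
```

apply_moves:
  increments:
    - {"dx":6,"dy":0.3,"dz":1.4,"wx":-0.002,"wy":-0.001,"wz":0}
    - {"dx":4,"dy":0,"dz":0,"wx":0,"wy":0,"wz":0}
    - {"dx":0,"dy":0,"dz":0,"wx":0,"wy":0,"wz":0}

```text
clock: 40.55
position: [0.5359, 0.0384, 0.2747]
eef_rot: [-1.764, 1.568, -0.193]
wrist_force: [0.5, -0.4, -0.7]
width: 0.0272
```

Run:
```python
from h import *
go((.5355,.0383,.2726))
D=cap("side");S=cap("scene")
cv2.imwrite("pics/b1.png",np.vstack([cv2.resize(D["bgr"][130:290,180:360],None,fx=3,fy=3)[180:],cv2.resize(S["bgr"][140:240,200:380],None,fx=3,fy=3)]))
```

```text
t40.55 pos [0.5359 0.0384 0.2747] shift mm [ 2.1  0.4 -0.1] turn [-0.     -0.0005  0.0027] w 0.0272 F [ 0.5 -0.4 -0.7]
```

View pics/b1.png

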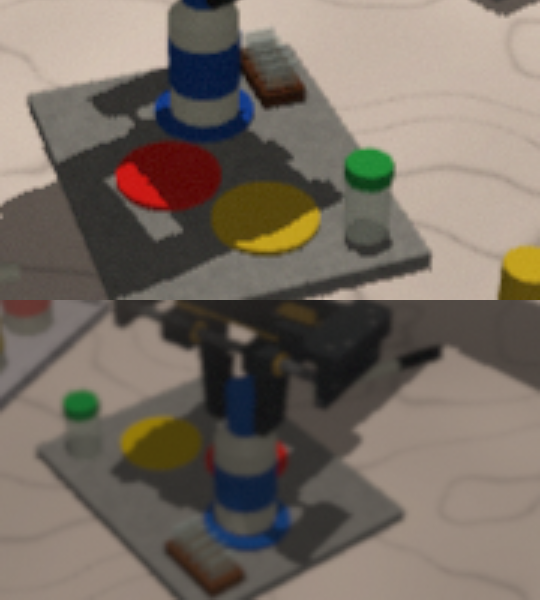

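Blue looks centred over its coaster in both views. Lower, release, rise.

apply_moves:
  increments:
    - {"dx":1.5,"dy":0.3,"dz":0,"wx":0,"wy":0,"wz":0.002}
    - {"dx":0.5,"dy":0,"dz":0,"wx":0,"wy":0,"wz":0}
    - {"dx":0,"dy":0,"dz":0,"wx":0,"wy":0,"wz":0}

```text
clock: 41.02
position: [0.5357, 0.0384, 0.2732]
eef_rot: [-1.966, 1.569, -0.395]
wrist_force: [0.1, 0.1, -0.7]
width: 0.0274
```

Run:
```python
from h import *
go((.5355,.0383,.2726))
```

```text
t41.02 pos [0.5357 0.0384 0.2732] shift mm [ 0.6  0.2 -0.1] turn [ 0.0001 -0.0007  0.0016] w 0.0274 F [ 0.1  0.1 -0.7]
```

apply_moves:
  increments:
    - {"dx":0.7,"dy":0,"dz":0,"wx":0,"wy":0,"wz":0}
    - {"dx":0,"dy":0,"dz":0,"wx":0,"wy":0,"wz":0}

```text
clock: 41.28
position: [0.5359, 0.0383, 0.2732]
eef_rot: [-1.848, 1.568, -0.278]
wrist_force: [0.9, 0.9, -0.4]
width: 0.0275
```

Run:
```python
from h import *
go((.5355,.0383,.2726))
```

```text
t41.27 pos [0.5359 0.0383 0.2732] shift mm [ 0.6  0.4 -0. ] turn [-0.     -0.0009  0.003 ] w 0.0275 F [ 0.9  0.9 -0.4]
```

apply_moves:
  increments:
    - {"dx":0,"dy":0,"dz":0,"wx":0,"wy":0,"wz":0}
    - {"dx":0,"dy":0,"dz":0,"wx":0,"wy":0,"wz":0}
    - {"dx":0,"dy":0,"dz":0,"wx":0,"wy":0,"wz":0}
    - {"dx":-10,"dy":0,"dz":0,"wx":0,"wy":0,"wz":0}
    - {"dx":-30,"dy":0,"dz":0,"wx":0,"wy":0,"wz":0}
    - {"dx":-30,"dy":0,"dz":0,"wx":0,"wy":0,"wz":0}
    - {"dx":-15,"dy":0,"dz":0,"wx":0,"wy":0,"wz":0}
    - {"dx":0,"dy":0,"dz":0,"wx":0,"wy":0,"wz":0}
  claw: 0.6

```text
clock: 42.28
position: [0.5355, 0.0384, 0.3631]
eef_rot: [-1.818, 1.566, -0.247]
wrist_force: [-0.7, 0.5, -1.9]
width: 0.0529
```

Run:
```python
from h import *
go((.4172,-.295,.345))
D=cap("side");cv2.imwrite("pics/b2.png",cv2.resize(D["bgr"][150:290,180:330],None,fx=4,fy=4,interpolation=cv2.INTER_CUBIC))
```

```text
t42.27 pos [0.5355 0.0384 0.3631] shift mm [  18.   118.4 -333.4] turn [ 0.0001 -0.0011  0.0045] w 0.0529 F [-0.7  0.5 -1.9]
```

View pics/b2.png

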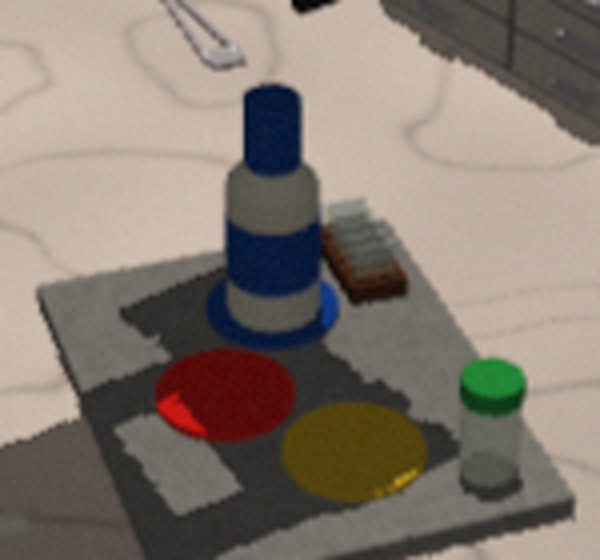

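Blue stands centred, with even margins left and right. Now red.

apply_moves:
  increments:
    - {"dx":0,"dy":8,"dz":-25,"wx":0,"wy":-0.001,"wz":0.0045}
    - {"dx":0,"dy":18,"dz":-50,"wx":0,"wy":0,"wz":0}
    - {"dx":0,"dy":20,"dz":-57,"wx":0,"wy":0,"wz":0}
    - {"dx":0,"dy":20,"dz":-57,"wx":0,"wy":0,"wz":0}
    - {"dx":0,"dy":20,"dz":-57,"wx":0,"wy":0,"wz":0}
    - {"dx":0,"dy":18,"dz":-46,"wx":0,"wy":0,"wz":0}
    - {"dx":0,"dy":8,"dz":-24,"wx":0,"wy":0,"wz":0}
    - {"dx":0,"dy":3,"dz":-10,"wx":0,"wy":0,"wz":0}
    - {"dx":0,"dy":0,"dz":0,"wx":0,"wy":0,"wz":0}

```text
clock: 43.45
position: [0.4162, -0.2966, 0.3559]
eef_rot: [0.972, 1.559, 2.544]
wrist_force: [-0.1, 0.4, 0.2]
width: 0.053
```

Run:
```python
from h import *
go((.4172,-.295,.26))
```

```text
t43.45 pos [ 0.4162 -0.2966  0.3559] shift mm [95.9 -1.9  0.9] turn [ 0.0016  0.0064 -0.0094] w 0.053 F [-0.1  0.4  0.2]
```

apply_moves:
  increments:
    - {"dx":12,"dy":-1,"dz":-1,"wx":0.005,"wy":0.0065,"wz":-0.0095}
    - {"dx":22,"dy":0,"dz":0,"wx":0,"wy":0,"wz":0}
    - {"dx":22,"dy":0,"dz":0,"wx":0,"wy":0,"wz":0}
    - {"dx":15,"dy":0,"dz":0,"wx":0,"wy":0,"wz":0}
    - {"dx":5,"dy":0,"dz":0,"wx":0,"wy":0,"wz":0}
    - {"dx":0,"dy":0,"dz":0,"wx":0,"wy":0,"wz":0}

```text
clock: 44.2
position: [0.4197, -0.2922, 0.2778]
eef_rot: [-1.284, 1.57, 0.29]
wrist_force: [-0.6, 0.2, -0.0]
width: 0.0529
```

Run:
```python
from h import *
go((.4172,-.295,.26))
```

```text
t44.20 pos [ 0.4197 -0.2922  0.2778] shift mm [17.8  2.5 -2.8] turn [0.0033 0.0003 0.001 ] w 0.0529 F [-0.6  0.2 -0. ]
```

apply_moves:
  increments:
    - {"dx":8,"dy":2.5,"dz":-2.8,"wx":0.003,"wy":0,"wz":0.001}
    - {"dx":6,"dy":0,"dz":0,"wx":0,"wy":0,"wz":0}
    - {"dx":3,"dy":0,"dz":0,"wx":0,"wy":0,"wz":0}
    - {"dx":0,"dy":0,"dz":0,"wx":0,"wy":0,"wz":0}

```text
clock: 44.7
position: [0.4172, -0.2954, 0.2607]
eef_rot: [-2.318, 1.569, -0.747]
wrist_force: [0.2, -0.5, -0.4]
width: 0.0532
```

Run:
```python
from h import *
go((.4172,-.295,.26))
```

```text
t44.70 pos [ 0.4172 -0.2954  0.2607] shift mm [ 0.7 -0.   0.4] turn [-0.0002 -0.0013  0.0014] w 0.0532 F [ 0.2 -0.5 -0.4]
```

apply_moves:
  increments:
    - {"dx":0,"dy":0,"dz":0,"wx":0,"wy":-0.001,"wz":0.0015}
    - {"dx":0,"dy":0,"dz":0,"wx":0,"wy":0,"wz":0}
    - {"dx":0,"dy":0,"dz":0,"wx":0,"wy":0,"wz":0}
    - {"dx":0,"dy":0,"dz":0,"wx":0,"wy":0,"wz":0}
    - {"dx":-15,"dy":0,"dz":0,"wx":0,"wy":0,"wz":0}
    - {"dx":-28,"dy":0,"dz":0,"wx":0,"wy":0,"wz":0}
    - {"dx":-28,"dy":0,"dz":0,"wx":0,"wy":0,"wz":0}
    - {"dx":-25,"dy":0,"dz":0,"wx":0,"wy":0,"wz":0}
    - {"dx":-10,"dy":0,"dz":0,"wx":0,"wy":0,"wz":0}
    - {"dx":0,"dy":0,"dz":0,"wx":0,"wy":0,"wz":0}
  claw: 0
  force: 25

```text
clock: 45.95
position: [0.4169, -0.295, 0.3735]
eef_rot: [-2.695, 1.569, -1.124]
wrist_force: [-0.9, -1.0, -1.7]
width: 0.0273
```

Run:
```python
from h import *
go((.4765,-.0042,.36))
```

```text
t45.95 pos [ 0.4169 -0.295   0.3735] shift mm [ 13.2 -59.6 290.8] turn [-0.0001 -0.0012  0.0006] w 0.0273 F [-0.9 -1.  -1.7]
```

apply_moves:
  increments:
    - {"dx":0,"dy":-7,"dz":25,"wx":0,"wy":-0.001,"wz":0}
    - {"dx":0,"dy":-12,"dz":50,"wx":0,"wy":0,"wz":0}
    - {"dx":0,"dy":-13,"dz":55,"wx":0,"wy":0,"wz":0}
    - {"dx":0,"dy":-13,"dz":55,"wx":0,"wy":0,"wz":0}
    - {"dx":0,"dy":-8,"dz":45,"wx":0,"wy":0,"wz":0}
    - {"dx":0,"dy":-4,"dz":28,"wx":0,"wy":0,"wz":0}
    - {"dx":0,"dy":-2,"dz":15,"wx":0,"wy":0,"wz":0}
    - {"dx":0,"dy":0,"dz":6,"wx":0,"wy":0,"wz":0}
    - {"dx":0,"dy":0,"dz":0,"wx":0,"wy":0,"wz":0}

```text
clock: 47.08
position: [0.4767, -0.0086, 0.3666]
eef_rot: [1.133, 1.559, 2.701]
wrist_force: [-0.3, -0.3, -1.7]
width: 0.0272
```

Run:
```python
from h import *
go((.4765,-.0042,.2727))
```

```text
t47.08 pos [ 0.4767 -0.0086  0.3666] shift mm [93.9 -0.8  3.9] turn [-0.0029  0.005  -0.0107] w 0.0272 F [-0.3 -0.3 -1.7]
```

apply_moves:
  increments:
    - {"dx":12,"dy":1,"dz":6,"wx":-0.004,"wy":0.005,"wz":-0.011}
    - {"dx":22,"dy":0,"dz":0,"wx":0,"wy":0,"wz":0}
    - {"dx":22,"dy":0,"dz":0,"wx":0,"wy":0,"wz":0}
    - {"dx":15,"dy":0,"dz":0,"wx":0,"wy":0,"wz":0}
    - {"dx":8,"dy":0,"dz":0,"wx":0,"wy":0,"wz":0}
    - {"dx":0,"dy":0,"dz":0,"wx":0,"wy":0,"wz":0}

```text
clock: 47.82
position: [0.4758, -0.0079, 0.2854]
eef_rot: [-2.31, 1.568, -0.745]
wrist_force: [-0.2, -1.3, -1.2]
width: 0.0273
```

Run:
```python
from h import *
go((.4765,-.0042,.2727))
```

```text
t47.83 pos [ 0.4758 -0.0079  0.2854] shift mm [12.7 -0.6  3.7] turn [-0.0061 -0.0016  0.0017] w 0.0273 F [-0.2 -1.3 -1.2]
```

apply_moves:
  increments:
    - {"dx":6,"dy":-0.6,"dz":3.8,"wx":-0.006,"wy":-0.0015,"wz":0.0015}
    - {"dx":4,"dy":0,"dz":0,"wx":0,"wy":0,"wz":0}
    - {"dx":0,"dy":0,"dz":0,"wx":0,"wy":0,"wz":0}

```text
clock: 48.2
position: [0.4768, -0.0041, 0.2758]
eef_rot: [-1.812, 1.569, -0.241]
wrist_force: [0.8, -0.6, -1.6]
width: 0.027
```

Run:
```python
from h import *
go((.4765,-.0042,.2727))
```

```text
t48.20 pos [ 0.4768 -0.0041  0.2758] shift mm [ 3.1  0.3 -0.1] turn [ 0.0001 -0.0005  0.002 ] w 0.027 F [ 0.8 -0.6 -1.6]
```

apply_moves:
  increments:
    - {"dx":2,"dy":0.3,"dz":0,"wx":0,"wy":0,"wz":0.002}
    - {"dx":1,"dy":0,"dz":0,"wx":0,"wy":0,"wz":0}
    - {"dx":0,"dy":0,"dz":0,"wx":0,"wy":0,"wz":0}

```text
clock: 48.58
position: [0.4766, -0.004, 0.2731]
eef_rot: [-2.29, 1.57, -0.718]
wrist_force: [-0.5, -0.7, -1.0]
width: 0.0269
```

Run:
```python
from h import *
go((.4765,-.0042,.2727))
```

```text
t48.58 pos [ 0.4766 -0.004   0.2731] shift mm [ 0.4  0.1 -0.2] turn [ 0.0003 -0.0008  0.0009] w 0.0269 F [-0.5 -0.7 -1. ]
```

apply_moves:
  increments:
    - {"dx":0.7,"dy":0,"dz":0,"wx":0,"wy":0,"wz":0.001}
    - {"dx":0,"dy":0,"dz":0,"wx":0,"wy":0,"wz":0}

```text
clock: 48.82
position: [0.4768, -0.004, 0.2731]
eef_rot: [-2.106, 1.569, -0.535]
wrist_force: [-0.6, -0.4, -1.9]
width: 0.0274
```

apply_moves:
  increments:
    - {"dx":0,"dy":0,"dz":0,"wx":0,"wy":0,"wz":0}
    - {"dx":0,"dy":0,"dz":0,"wx":0,"wy":0,"wz":0}
    - {"dx":0,"dy":0,"dz":0,"wx":0,"wy":0,"wz":0}
    - {"dx":-10,"dy":0,"dz":0,"wx":0,"wy":0,"wz":0}
    - {"dx":-30,"dy":0,"dz":0,"wx":0,"wy":0,"wz":0}
    - {"dx":-30,"dy":0,"dz":0,"wx":0,"wy":0,"wz":0}
    - {"dx":-15,"dy":0,"dz":0,"wx":0,"wy":0,"wz":0}
    - {"dx":0,"dy":0,"dz":0,"wx":0,"wy":0,"wz":0}
  claw: 0.6

```text
clock: 49.82
position: [0.4766, -0.004, 0.3631]
eef_rot: [-2.061, 1.567, -0.49]
wrist_force: [0.5, -0.5, -0.4]
width: 0.0526
```

Run:
```python
from h import *
go((.4953,-.282,.345))
D=cap("side");cv2.imwrite("pics/r2.png",cv2.resize(D["bgr"][150:290,180:330],None,fx=4,fy=4,interpolation=cv2.INTER_CUBIC))
```

```text
t49.83 pos [ 0.4766 -0.004   0.3631] shift mm [  18.6  -18.6 -278. ] turn [ 0.0003 -0.0016  0.003 ] w 0.0526 F [ 0.5 -0.5 -0.4]
```

View pics/r2.png

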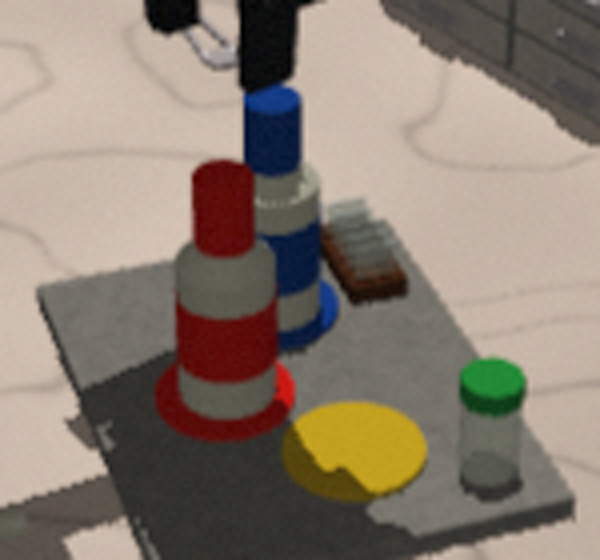

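Red stands centred. Last is yellow.

apply_moves:
  increments:
    - {"dx":0,"dy":-2,"dz":-25,"wx":0,"wy":-0.0015,"wz":0.003}
    - {"dx":0,"dy":-4,"dz":-50,"wx":0,"wy":0,"wz":0}
    - {"dx":0,"dy":-4,"dz":-55,"wx":0,"wy":0,"wz":0}
    - {"dx":0,"dy":-4,"dz":-55,"wx":0,"wy":0,"wz":0}
    - {"dx":0,"dy":-3,"dz":-43,"wx":0,"wy":0,"wz":0}
    - {"dx":0,"dy":-1,"dz":-26,"wx":0,"wy":0,"wz":0}
    - {"dx":0,"dy":0,"dz":-14,"wx":0,"wy":0,"wz":0}
    - {"dx":0,"dy":0,"dz":-6,"wx":0,"wy":0,"wz":0}
    - {"dx":0,"dy":0,"dz":0,"wx":0,"wy":0,"wz":0}

```text
clock: 51.0
position: [0.4945, -0.2852, 0.3553]
eef_rot: [0.943, 1.559, 2.516]
wrist_force: [-0.6, -0.3, -0.3]
width: 0.0528
```

Run:
```python
from h import *
go((.4955,-.282,.26))
```

```text
t51.00 pos [ 0.4945 -0.2852  0.3553] shift mm [95.3 -2.   2.5] turn [ 0.0028  0.0071 -0.0098] w 0.0528 F [-0.6 -0.3 -0.3]
```

apply_moves:
  increments:
    - {"dx":12,"dy":-1,"dz":2,"wx":0.005,"wy":0.007,"wz":-0.01}
    - {"dx":22,"dy":0,"dz":0,"wx":0,"wy":0,"wz":0}
    - {"dx":22,"dy":0,"dz":0,"wx":0,"wy":0,"wz":0}
    - {"dx":15,"dy":0,"dz":0,"wx":0,"wy":0,"wz":0}
    - {"dx":5,"dy":0,"dz":0,"wx":0,"wy":0,"wz":0}
    - {"dx":0,"dy":0,"dz":0,"wx":0,"wy":0,"wz":0}

```text
clock: 51.75
position: [0.4964, -0.2785, 0.2787]
eef_rot: [-1.953, 1.568, -0.38]
wrist_force: [-0.2, -0.1, 0.6]
width: 0.0529
```

Run:
```python
from h import *
go((.4955,-.282,.26))
```

```text
t51.75 pos [ 0.4964 -0.2785  0.2787] shift mm [18.7  1.  -3.5] turn [ 0.0028 -0.001   0.0025] w 0.0529 F [-0.2 -0.1  0.6]
```

apply_moves:
  increments:
    - {"dx":8,"dy":1,"dz":-3.5,"wx":0.003,"wy":-0.001,"wz":0.0025}
    - {"dx":7,"dy":0,"dz":0,"wx":0,"wy":0,"wz":0}
    - {"dx":3,"dy":0,"dz":0,"wx":0,"wy":0,"wz":0}
    - {"dx":0,"dy":0,"dz":0,"wx":0,"wy":0,"wz":0}

```text
clock: 52.25
position: [0.4956, -0.2825, 0.2605]
eef_rot: [-2.363, 1.569, -0.793]
wrist_force: [0.3, 0.3, 0.5]
width: 0.0529
```

Run:
```python
from h import *
go((.4955,-.282,.26))
```

```text
t52.25 pos [ 0.4956 -0.2825  0.2605] shift mm [0.5 0.1 0.5] turn [-0.0006 -0.0013  0.0013] w 0.0529 F [0.3 0.3 0.5]
```

apply_moves:
  increments:
    - {"dx":0,"dy":0,"dz":0,"wx":0,"wy":-0.001,"wz":0.0015}
    - {"dx":0,"dy":0,"dz":0,"wx":0,"wy":0,"wz":0}
    - {"dx":0,"dy":0,"dz":0,"wx":0,"wy":0,"wz":0}
    - {"dx":0,"dy":0,"dz":0,"wx":0,"wy":0,"wz":0}
    - {"dx":-15,"dy":0,"dz":0,"wx":0,"wy":0,"wz":0}
    - {"dx":-28,"dy":0,"dz":0,"wx":0,"wy":0,"wz":0}
    - {"dx":-28,"dy":0,"dz":0,"wx":0,"wy":0,"wz":0}
    - {"dx":-25,"dy":0,"dz":0,"wx":0,"wy":0,"wz":0}
    - {"dx":-10,"dy":0,"dz":0,"wx":0,"wy":0,"wz":0}
    - {"dx":0,"dy":0,"dz":0,"wx":0,"wy":0,"wz":0}
  claw: 0
  force: 25

```text
clock: 53.5
position: [0.4953, -0.2821, 0.3733]
eef_rot: [-2.669, 1.57, -1.098]
wrist_force: [-0.9, -0.1, -1.3]
width: 0.0275
```

Run:
```python
from h import *
go((.4985,-.0734,.36))
```

```text
t53.50 pos [ 0.4953 -0.2821  0.3733] shift mm [ 13.1  -3.2 208.7] turn [-0.0004 -0.0011  0.0006] w 0.0275 F [-0.9 -0.1 -1.3]
```

apply_moves:
  increments:
    - {"dx":0,"dy":-1,"dz":20,"wx":0,"wy":-0.001,"wz":0}
    - {"dx":0,"dy":-1,"dz":38,"wx":0,"wy":0,"wz":0}
    - {"dx":0,"dy":-1,"dz":44,"wx":0,"wy":0,"wz":0}
    - {"dx":0,"dy":0,"dz":42,"wx":0,"wy":0,"wz":0}
    - {"dx":0,"dy":0,"dz":28,"wx":0,"wy":0,"wz":0}
    - {"dx":0,"dy":0,"dz":16,"wx":0,"wy":0,"wz":0}
    - {"dx":0,"dy":0,"dz":7,"wx":0,"wy":0,"wz":0}
    - {"dx":0,"dy":0,"dz":0,"wx":0,"wy":0,"wz":0}

```text
clock: 54.5
position: [0.4966, -0.0752, 0.3677]
eef_rot: [0.923, 1.559, 2.494]
wrist_force: [0.6, -1.3, -1.6]
width: 0.0269
```

Run:
```python
from h import *
go((.4985,-.0734,.2725))
```

```text
t54.50 pos [ 0.4966 -0.0752  0.3677] shift mm [95.2 -2.8  1.2] turn [ 0.0007  0.007  -0.0092] w 0.0269 F [ 0.6 -1.3 -1.6]
```

apply_moves:
  increments:
    - {"dx":12,"dy":-2,"dz":3,"wx":-0.003,"wy":0.007,"wz":-0.009}
    - {"dx":22,"dy":0,"dz":0,"wx":0,"wy":0,"wz":0}
    - {"dx":22,"dy":0,"dz":0,"wx":0,"wy":0,"wz":0}
    - {"dx":15,"dy":0,"dz":0,"wx":0,"wy":0,"wz":0}
    - {"dx":8,"dy":0,"dz":0,"wx":0,"wy":0,"wz":0}
    - {"dx":0,"dy":0,"dz":0,"wx":0,"wy":0,"wz":0}

```text
clock: 55.25
position: [0.499, -0.0768, 0.2861]
eef_rot: [-2.646, 1.569, -1.077]
wrist_force: [0.3, 0.3, -1.8]
width: 0.0275
```

Run:
```python
from h import *
go((.4985,-.0734,.2725))
```

```text
t55.25 pos [ 0.499  -0.0768  0.2861] shift mm [13.6  0.5  3.5] turn [-0.0023 -0.0016  0.0008] w 0.0275 F [ 0.3  0.3 -1.8]
```

apply_moves:
  increments:
    - {"dx":6,"dy":0.5,"dz":3.5,"wx":-0.0025,"wy":-0.0015,"wz":0.001}
    - {"dx":5,"dy":0,"dz":0,"wx":0,"wy":0,"wz":0}
    - {"dx":0,"dy":0,"dz":0,"wx":0,"wy":0,"wz":0}

```text
clock: 55.62
position: [0.4987, -0.0734, 0.2754]
eef_rot: [-1.985, 1.569, -0.414]
wrist_force: [-0.1, -0.3, -1.9]
width: 0.0274
```

Run:
```python
from h import *
go((.4985,-.0734,.2725))
D=cap("side");S=cap("scene")
cv2.imwrite("pics/y1.png",np.vstack([cv2.resize(D["bgr"][190:290,180:360],None,fx=3,fy=3),cv2.resize(S["bgr"][140:240,200:380],None,fx=3,fy=3)]))
```

```text
t55.62 pos [ 0.4987 -0.0734  0.2754] shift mm [ 2.9  0.3 -0. ] turn [ 0.0001 -0.0007  0.0016] w 0.0274 F [-0.1 -0.3 -1.9]
```

View pics/y1.png

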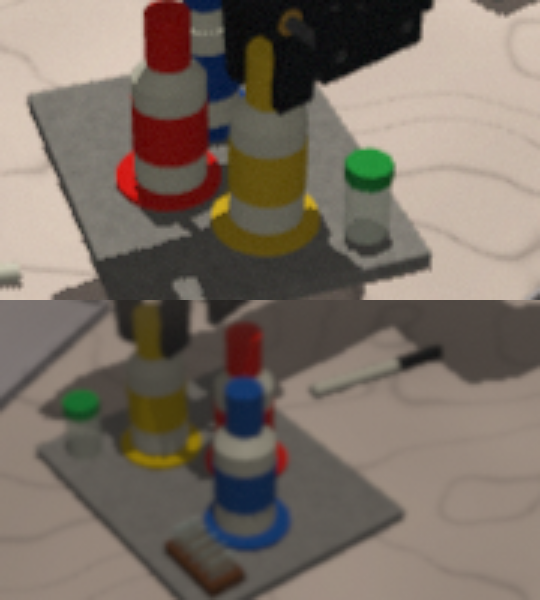

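Yellow is centred over its coaster: side view bottle at 266 against coaster at 265. Lower and release.

apply_moves:
  increments:
    - {"dx":2,"dy":0.2,"dz":0,"wx":0,"wy":-0.0005,"wz":0.0015}
    - {"dx":1,"dy":0,"dz":0,"wx":0,"wy":0,"wz":0}
    - {"dx":0.5,"dy":0,"dz":0,"wx":0,"wy":0,"wz":0}
    - {"dx":0,"dy":0,"dz":0,"wx":0,"wy":0,"wz":0}

```text
clock: 56.22
position: [0.4988, -0.0734, 0.2729]
eef_rot: [-1.939, 1.568, -0.368]
wrist_force: [-0.9, 0.2, -1.5]
width: 0.027
```

Run:
```python
from h import *
go((.4985,-.0734,.2725))
```

```text
t56.23 pos [ 0.4988 -0.0734  0.2729] shift mm [0.4 0.3 0. ] turn [ 0.0001 -0.0009  0.0022] w 0.027 F [-0.9  0.2 -1.5]
```

apply_moves:
  increments:
    - {"dx":0,"dy":0,"dz":0,"wx":0,"wy":0,"wz":0}
    - {"dx":0,"dy":0,"dz":0,"wx":0,"wy":0,"wz":0}
    - {"dx":0,"dy":0,"dz":0,"wx":0,"wy":0,"wz":0}
    - {"dx":-10,"dy":0,"dz":0,"wx":0,"wy":0,"wz":0}
    - {"dx":-30,"dy":0,"dz":0,"wx":0,"wy":0,"wz":0}
    - {"dx":-40,"dy":0,"dz":0,"wx":0,"wy":0,"wz":0}
    - {"dx":-35,"dy":-15,"dz":5,"wx":0,"wy":0,"wz":0}
    - {"dx":-15,"dy":-40,"dz":15,"wx":0,"wy":0,"wz":0}
    - {"dx":0,"dy":-30,"dz":15,"wx":0,"wy":0,"wz":0}
    - {"dx":0,"dy":-10,"dz":10,"wx":0,"wy":0,"wz":0}
  claw: 0.6

```text
clock: 57.48
position: [0.5951, -0.0275, 0.4127]
eef_rot: [-1.902, 1.564, -0.333]
wrist_force: [0.2, -0.0, -0.5]
width: 0.0531
```

Run:
```python
from h import *
go((.6,-.03,.40))
W=cap("wrist");D=cap("side");S=cap("scene")
cv2.imwrite("pics/f1.png",W["bgr"])
cv2.imwrite("pics/f2.png",np.vstack([cv2.resize(D["bgr"][150:290,120:360],None,fx=2.3,fy=2.3,interpolation=cv2.INTER_CUBIC)[:, :552],cv2.resize(S["bgr"][140:260,200:440],None,fx=2.3,fy=2.3,interpolation=cv2.INTER_CUBIC)[:, :552]]))
```

```text
t57.48 pos [ 0.5951 -0.0275  0.4127] shift mm [12.8 -4.8 -2.4] turn [-0.0019 -0.0024  0.0069] w 0.0531 F [ 0.2 -0.  -0.5]
```

View pics/f1.png

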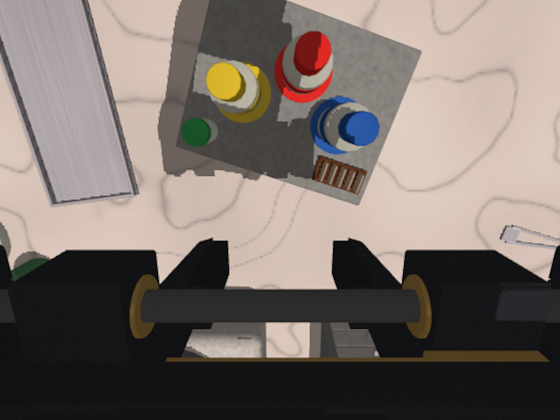

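View pics/f2.png

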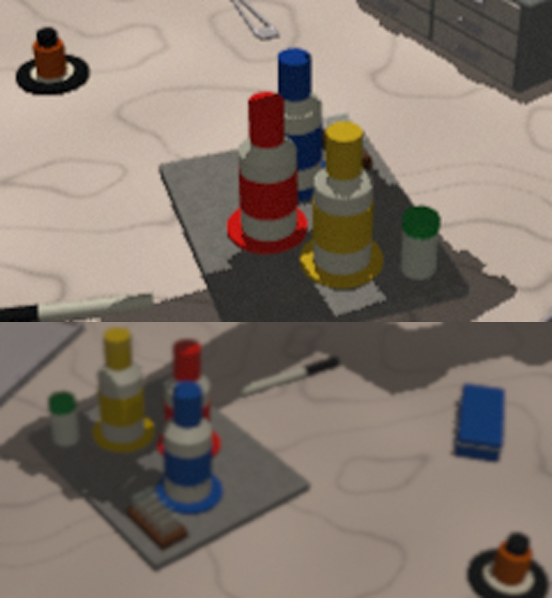

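All three stand upright on their own colours, the oil is on the dish, and the vial hasn't moved. One numeric check, then hand in.

Run:
```python
from h import *
W=cap("wrist");S=cap("scene");D=cap("side")
C={"red":(.4768,-.0042),"blue":(.5357,.0380),"yellow":(.4991,-.0734)}
for col,p in C.items():
    o=[]
    for c in (W,S,D):
        u,v=proj(c,(*p,.118)).astype(int); r=18 if c is W else 13
        b,m=blobs(c,col,(u-r,max(0,v-r),u+r,v+r),amin=60); o.append(max(b,key=lambda t:t[0][4])[1])
    x,e=tri(ray(S,*o[1]),ray(D,*o[2]))
    print(col,"wrist off mm",((onz(W,*o[0],.118)[:2]-p)*1000).round(1),"stereo",((x[:2]-p)*1000).round(1))
b,_=blobs(W,"green",(180,110,220,150),amin=100);print("vial",[onz(W,*c,.055).round(4) for s,c in b])
```

```text
red wrist off mm [-0.1 -0.1] stereo [-0.4 -0.1]
blue wrist off mm [ 0.3 -0.3] stereo [-2.2 -1.2]
yellow wrist off mm [-0.3 -1.2] stereo [-1.2  0.2]
vial [array([ 0.5418, -0.1188,  0.055 ])]
```

Run:
```python
from rig import manip
print(manip.hand_in())
```

```text
the job is handed in; nothing more can be done
None
```

The job is done and handed in at about 58 s of the 134 s allowed.

- **Order:** Yellow, red and blue went into the steel tray first, with the oil left where it was. The oil then went onto the white spot of the black dish, and after that blue, red and yellow went back to the coasters of their own colour.
- **Final checks:** All three bottles looked upright and stood within about 1.5 mm of their coaster centres by the wrist camera. The oil was centred on the white spot, and the vial was at (0.542, -0.119) m, the same as at the start. The gripper was open and clear of everything.
- **Disagreements:**
  - The scene and side cameras together put the blue bottle about 2.5 mm off centre, while the wrist camera put it within 0.5 mm. That is about the 2 mm the calibration is good to.
  - Earlier single-camera estimates of the tray differed by up to about 9 mm, and those of the dish by up to about 5 mm. For the dish I went by a fresh wrist picture taken just before placing the oil.
- **Refused call:** One early move call was refused because its rows left out some numbers; nothing moved.

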